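Weigh two alloy tins against each other and stage the heavier

TASK

Two look-alike sealed alloy tins lie under the left cover of the blue case; one holds a heavier metal blank. Slide that cover fully aside over its neighbour, weigh the tins against each other by setting one on each pan of the balance and letting go until the beam has tipped and rests against its stop, then gently lay (do not drop) the heavier tin upright in the red cradle, lengthwise between its tall ends and centred, and leave the lighter one lying upright on its pan. Do not disturb the jar, the plaster model or the dropper bottle.

Things in the scene. Friction and masses are not known exactly. Their poses are not given: they have to be found in the camera images.
- case: Blue tray with aluminium tracks along its front and back sides, fixed, 142 (x) by 196 (y) mm, tracks 63 mm high. Origin: centre of its underside; at zero yaw x points away from the robot, y left. Its left (+y) half has two bays that run along x, centre lines at y = +68 and +27 mm; the right half is empty.
- bays (a point): Centre of the floor of the two bays, 8 mm above the bench, axes as the case's. Each bay is 33 mm wide and 130 mm long inside. Black guides as tall as the tins leave 2.5 mm beside each tin, so a tin in its bay can be gripped only at its two ends (along the case's x), where there are 25 mm or more of room.
- cover_left (a joint): Slide of the clear cover over the left half of the case (97 mm wide, upper track, its surface 62 mm above the bench). 0 closed; grows up to 0.092 m as it slides to the case's right (-y) above the other cover; 0.09 bares both bays. Friction about 1.2 N; stays where left. The right cover, on the lower track, need not be moved.
- cover_left_handle (a point): Centre of the left cover's black handle, a bar 44 mm long along the case's x, 10 mm thick along y, 24 mm high (its top 12 mm above this point, the cover's surface 12 mm below). It sits near the left edge of the cover and moves with it. Axes as the case's.
- tin_a_center (a point): Centre (half-way up) of one sealed tin, bare metal with a green lid and white label: 60 (x) by 28 (y) by 32 (z) mm, z up, lid fixed. 0.12 to 0.24 kg, with a metal blank loose by 2 to 3 mm inside. Which tin is heavier changes from run to run and cannot be seen: the heavier weighs at least 1.95 N, the lighter at most 1.4 N.
- tin_b_center (a point): Centre of the other tin, same size and looks as tin a.
- balance: Equal-arm balance fixed to the bench: grey base plate 100 by 170 mm, central post with a white scale plate up to 116 mm above the bench and a red pointer; beam along the balance's y at 52 mm height. Origin: centre of its underside; y to the left at zero yaw.
- beam (a joint): Tilt of the beam: 0 level (empty), positive when the left pan is down, stops at about +0.1 and -0.1 rad (each pan then stands 11 mm lower or higher than level). A weak spring (0.25 N m/rad) centres it: one tin alone, or the heavier of two, takes it to the stop.
- pan_left_top (a point): Centre of the upper face of the left (+y) pan, a flat brass-coloured disc of 90 mm diameter without a rim, 110 mm from the pivot, 75 mm above the bench when level. The pan stays horizontal while the beam tilts, and moves with it.
- pan_right_top (a point): The same for the right (-y) pan.
- cradle: Red cradle, fixed. Origin: centre of its underside; its x axis is its length. Block 100 (x) by 52 (y) by 30 (z) mm; on it two end plates 36 mm wide, rising to 85 mm above the bench, 74 mm clear between them: a tin 60 mm long lies between with 7 mm at each end, no room for fingers there. The long sides are open.
- cradle_floor (a point): Centre of the cradle's floor (black rubber patch), 30 mm above the bench, between the end plates; axes as the cradle's.
- powder_jar_center (a point): Bystander: powder jar with a blue cap, 41 mm across, 58 mm high; its centre.
- plaster_model_3_center (a point): Bystander: tan plaster jaw model, 52 by 68 by 32 mm; point 9 mm above its underside.
- etch_bottle_center (a point): Bystander: small white dropper bottle with a green cap, 30 mm across, 62 mm high; its centre.

How it is judged:
By the outcome, as a careful person would: the job done as asked, in the order asked, and still so for the second after the job is handed in, with the robot touching nothing.
It also fails if it takes over 72 s, if anything falls off the work surface, if the arm or the gripper's body presses on something with over 40 N, if the wrist force passes 120 N, or if a joint passes its speed limit or range.

ROBOT

A 6-joint arm with a two-finger parallel gripper is mounted at the origin on a cart in front of the work surface, level with it; the furniture and walls round the work are solid. World frame = base frame: x ahead of the robot, y to its left, z up, the work surface at z = 0. Lengths are in m, angles in rad, forces in N, time in s.
With the tool pointing down it reaches from about 0.3 to 0.75 m from the base axis. Payload 8.5 kg.
Tool frame: the origin (TCP) lies at the very end of the fingers, on their centre line; the grasp point (between the pads) lies arm.hold_point_z behind it (arm.hold_point_z is the distance from the TCP to the grasp point, in m); y points along the fingers, x is the direction in which the jaws open and shut, and the axes are right-handed (so a half turn about y gives the same grasp; the last joint's range is limited). The gripper opens to 85 mm and grips with 20 to 120 N. Pads are 22 mm wide; open, the fingers measure 114 mm over their backs; the gripper's body (76 mm by 85 mm) begins 54 mm behind the grasp point. The pads swing forward as they close: fully open they stand 13 mm farther back than shut.
Start: joints at [-1.355, 0.381, 1.297, -0, 1.464, -0.215], TCP at [0.23, -0.5, 0.231] pointing down, gripper open.
Joint ranges: [-3.11, 3.11], [-0.89, 2.33], [0.22, 2.48], [-1.42, 4.56], [0.17, 2.85], [-2.88, 2.88]. Speed limits (rad/s): [2.39, 2.39, 3.14, 3.14, 3.14, 3.14].

INTERFACE

Orientations are given as a unit quaternion [w, x, y, z].
In Python, from cell import arm, imaging, job gives the robot as it stands.
- The arm moves only by the shell command python3 -m crank 'ROWS' [FORCE]. ROWS is JSON, a list of rows, each a list of 3 entries, a list of its own where there are three numbers: the finger opening in m, from 0 to 0.0854, then the shift along the tool's x, y, z in m, then the turn, a rotation vector about the tool's x, y, z in degrees. In form: [[fingers, [dx, dy, dz], [ax, ay, az]], ...]. A call has exactly 10 rows; each row shifts and turns the pose as measured when the row begins, along the tool's axes as they then stand; what a row does not reach is not made up. A row lasts 1/12 s, in which the tool goes at most 41.7 mm and 7.16 degrees, less where a joint would pass 70% of its speed; a pose out of reach is approached as far as the arm can. A call is refused whole if a number of a shift passes 0.0417 or a number of a turn 7.16, either way. A call with a gripper value outside its range is refused whole. The fingers move at their own pace and stop on an object; FORCE is the grip in N (left out, the last holds). Time passes only in rows, so rows that do not move let the fingers close, or fill a call up. It gives the time, the measured TCP pose, the force and the opening at its end, in the units of the state.
- arm.get_obs(): the state, without advancing time (a new reading comes with each control period).
- imaging.capture(name): name is "scene" or "top" or "wrist"; returns a dict with "pixels" (400x640x3 uint8, red, green, blue), "camera_matrix" (3x3 intrinsics, pixels), "rvec" (rotation vector, rad) and "tvec" (3), from world to camera coordinates, as OpenCV has them. Camera axes: x right, y down, z forward; pixel columns grow to the right and rows downward; lengths in m; the calibration is good to about 2 mm. A picture is of the moment at which its call begins. There is no depth.
- job.hand_in(): hands the job in, once; it reports no verdict.
The state is a dict: "clock": time; "qpos": joint angles; "dq": joint speeds; "effort": joint torques, N m; "position": TCP position; "tcp_rot": TCP orientation; "force": force on the tool from outside, world axes, zero at the start; "torque": the same for the moment, N m; "finger_gap": finger opening in m.
Only numpy, scipy, OpenCV 4.12 (cv2) and the standard library are available. Lean on these libraries where they do the work, as an engineer would, in place of code of your own. Each camera call takes 0.05 s, during which the arm holds its last target.

## Working session

There is one attempt and no reset: what is moved stays moved. The work goes in short steps, Python scripts to look and compute and a shell command to move; the robot and the scene stay as the last step left them, time stands still between calls to the robot, and variables do not carry over. Pictures are saved under pics/ and viewed, and the job is handed in when it is done.

```bash
ls; mkdir -p pics
python3 - <<'E'
from cell import arm,imaging,job
import cv2
o=arm.get_obs();print(o, arm.hold_point_z)
for n in["scene","top","wrist"]:
    c=imaging.capture(n);cv2.imwrite(f"pics/{n}0.png",c["pixels"][:,:,::-1]);print(n,c["camera_matrix"],c["rvec"],c["tvec"])
E
```

```text
pics
{'clock': 0.0, 'qpos': array([-1.35532432e+00,  3.81196251e-01,  1.29826899e+00,  9.37978367e-06,
        1.46359173e+00, -2.15302450e-01]), 'dq': array([ 0.00101607,  0.0018787 , -0.00018547, -0.00036723,  0.00091931,
        0.00059015]), 'effort': array([-7.64628148e-04, -4.48467457e+01, -2.31280231e+01, -1.98432772e-04,
        4.76850400e-03,  4.60029327e-06]), 'position': array([ 0.22960057, -0.49945988,  0.23070887]), 'tcp_rot': array([ 0.59567774, -0.59494099,  0.38194797, -0.38122041]), 'force': array([-0.11410257,  0.92473982, -0.00666994]), 'torque': array([-0.00723787,  0.03400454, -0.01453397]), 'finger_gap': 0.08561733529423443} 0.0187
scene [[490.76995955   0.         315.48319363]
 [  0.         490.76995955 195.3461755 ]
 [  0.           0.           1.        ]] [ 2.15923623 -0.87761106  0.38530578] [-0.44024199  0.24274531  1.1551106 ]
top [[377.77549874   0.         311.41382232]
 [  0.         377.77549874 202.61334615]
 [  0.           0.           1.        ]] [ 2.17721912 -2.1379292   0.08095215] [-0.11326747  0.52546279  0.95831468]
wrist [[296.27658302   0.         314.75259716]
 [  0.         296.27658302 203.51051019]
 [  0.           0.           1.        ]] [-2.43275488  1.55776629  0.2290165 ] [-0.54910543 -0.03761408  0.37984131]
```

View pics/scene0.png

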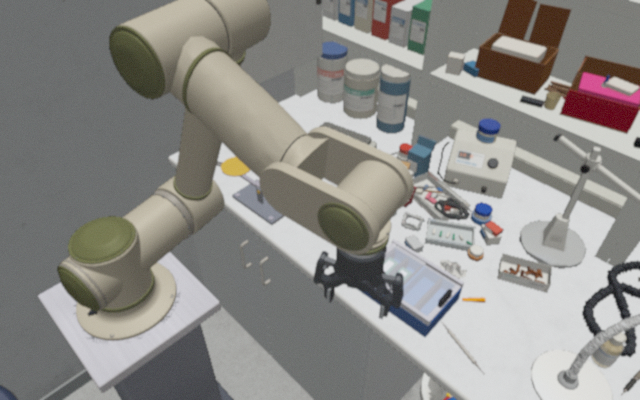

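View pics/top0.png

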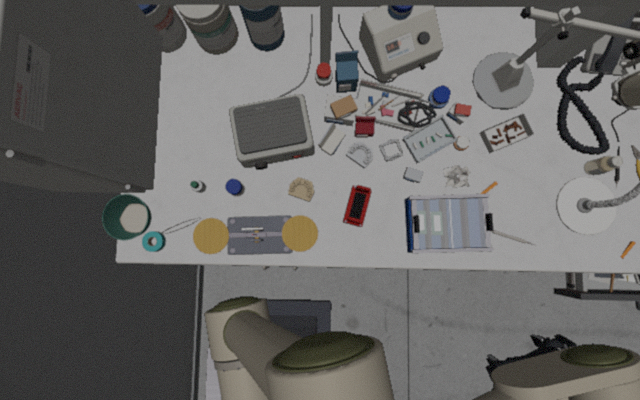

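View pics/wrist0.png

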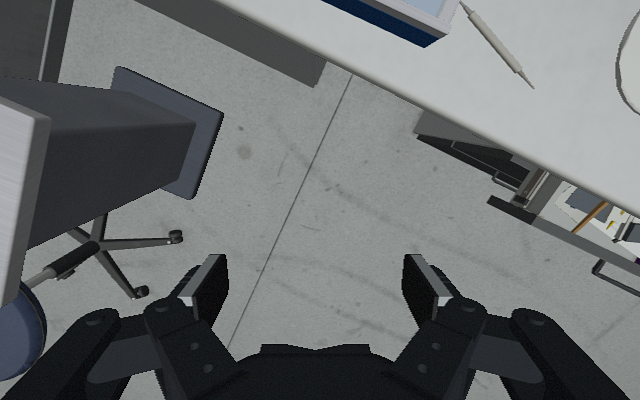

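```bash
cat > h.py <<'E'
import numpy as np,cv2
from cell import arm,imaging,job
from scipy.spatial.transform import Rotation as R
def cap(n,save=None):
    c=imaging.capture(n)
    if save: cv2.imwrite(f"pics/{save}.png",c["pixels"][:,:,::-1])
    return c
def ray(c,uv,z):
    K,Rm=c["camera_matrix"],cv2.Rodrigues(np.array(c["rvec"]))[0];t=np.array(c["tvec"]).ravel()
    C=-Rm.T@t; d=Rm.T@np.linalg.inv(K)@np.array([uv[0],uv[1],1.]);s=(z-C[2])/d[2];return C+s*d
def proj(c,p):
    return cv2.projectPoints(np.array(p,float).reshape(-1,3),np.array(c["rvec"]),np.array(c["tvec"]),c["camera_matrix"],None)[0].reshape(-1,2)
def axes():
    o=arm.get_obs();q=o["tcp_rot"];return R.from_quat([q[1],q[2],q[3],q[0]]).as_matrix(),np.array(o["position"]),o
def to(p,yaw=None,s=1):
    """tool-frame shift to world point p; yaw = desired heading of tool x (mod 180) -> turn about tool y"""
    M,x,o=axes();d=M.T@(np.array(p)-x)
    # tilt correction: bring tool y to -z world
    print("clock",round(float(o["clock"]),2),"pos",x.round(4),"gap",round(float(o["finger_gap"]),4),"F",np.round(o["force"],1))
    print("world d",(np.array(p)-x).round(4),"tool d",d.round(4),"heading x",np.degrees(np.arctan2(M[1,0],M[0,0])).round(2),"q6",o["qpos"][5])
    if yaw is not None:
        for k in (0,180):
            ax=np.array([np.cos(np.radians(yaw+k)),np.sin(np.radians(yaw+k)),0]);y=np.array([0,0,-1.]);
            T=np.stack([ax,y,np.cross(ax,y)],1);print("yaw",yaw+k,"rotvec deg",np.degrees(R.from_matrix(M.T@T).as_rotvec()).round(2))
E
python3 - <<'E'
from h import *
c=cap("top")
p=c["pixels"][:,:,::-1]
cv2.imwrite("pics/topz.png",cv2.resize(p[160:260,180:340],None,fx=5,fy=5,interpolation=cv2.INTER_CUBIC))
cv2.imwrite("pics/topz2.png",cv2.resize(p[160:260,340:500],None,fx=5,fy=5,interpolation=cv2.INTER_CUBIC))
to([.4,0,.3])
E
```

```text
clock 0.2 pos [ 0.2296 -0.4996  0.231 ] gap 0.0854 F [-0.5 -0.3 -0.3]
world d [0.1704 0.4996 0.069 ] tool d [-0.3829 -0.0687  0.3634] heading x -65.32 q6 -0.21529489240334068
```

View pics/topz.png

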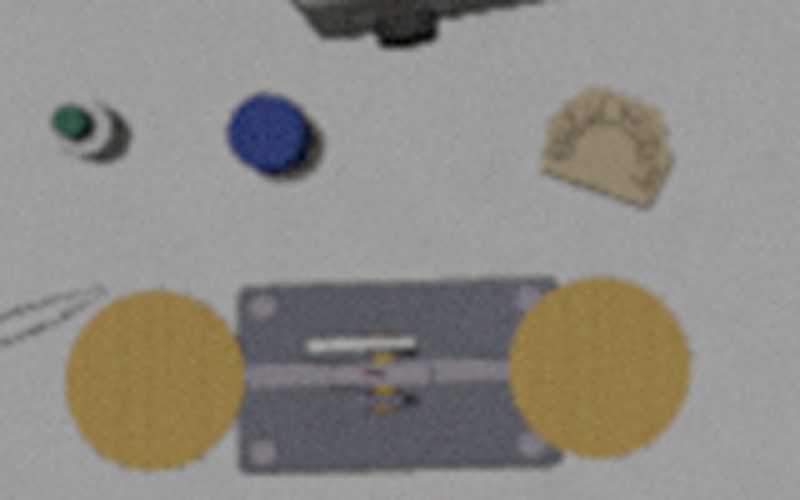

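View pics/topz2.png

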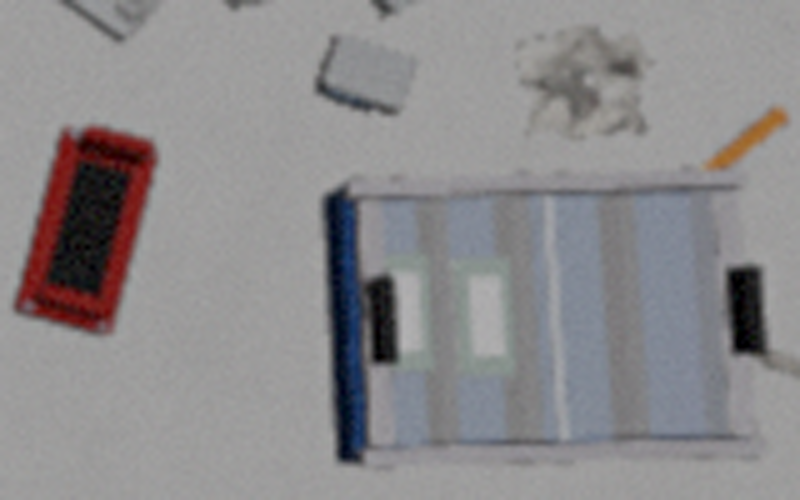

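```bash
cat > m.py <<'E'
from h import *
def blob(c,mask,z,box,amin=15):
    x0,y0,x1,y1=box;m=np.zeros(mask.shape,np.uint8);m[y0:y1,x0:x1]=mask[y0:y1,x0:x1]
    n,l,s,ce=cv2.connectedComponentsWithStats(m)
    out=[]
    for i in range(1,n):
        if s[i,4]<amin: continue
        ct=cv2.findContours((l==i).astype(np.uint8),cv2.RETR_EXTERNAL,cv2.CHAIN_APPROX_NONE)[0][0]
        w=np.array([ray(c,q,z)[:2] for q in ct[:,0].astype(float)],np.float32)
        r=cv2.minAreaRect(w);out.append((ce[i].round(1),s[i,4],ray(c,ce[i],z)[:2].round(4),np.round(r[0],4),np.round(r[1],4),round(r[2],1)))
    return out
E
python3 - <<'E'
from m import *
c=cap("top")
h=cv2.cvtColor(c["pixels"],cv2.COLOR_RGB2HSV);H,S,V=h[...,0],h[...,1],h[...,2]
print("pans")
for b in blob(c,(H>12)&(H<28)&(S>110),.075,(185,210,325,260),200):print(*b)
print("red cradle")
for b in blob(c,((H<8)|(H>172))&(S>120),.085,(335,180,380,230),50):print(*b)
print("rubber patch z30")
for b in blob(c,(V<60),.030,(345,190,372,220),50):print(*b)
print("handles")
for b in blob(c,(V<55),.086,(410,205,500,240),30):print(*b)
print("labels z40")
for b in blob(c,(S<28)&(V>165),.040,(415,205,445,240),20):print(*b)
print("case left wall?")
for b in blob(c,(H>100)&(H<125)&(S>150),.0,(400,190,420,260),20):print(*b)
print("jar/bottle/plaster")
for b in blob(c,(H>105)&(H<125)&(S>120),.058,(220,170,250,205),20):print(*b)
for b in blob(c,(H>60)&(H<95)&(S>90),.062,(185,175,210,205),10):print(*b)
for b in blob(c,(H>12)&(H<28)&(S>60),.032,(285,170,320,208),50):print(*b)
for uv,z in [((400,160+178/5-0.0),.063)]: pass
g=lambda u,v,z:ray(c,(340+u/5-.4,160+v/5-.4),z)[:3].round(4)
print("track corners",g(348,186,.063),g(742,183,.063),g(366,459,.063),g(756,455,.063), "cover edge", g(550,195,.062),g(564,438,.062))
print("cradle ends",g(70,132,.085),g(155,145,.085),g(18,308,.085),g(108,330,.085))
E
```

```text
pans
[299.2 233.2] 961 [ 0.4466 -0.0765] [ 0.4472 -0.0759] [0.0831 0.0835] 1.0
[210.6 235.7] 938 [0.4363 0.1419] [0.4369 0.1411] [0.0811 0.0848] 1.2
red cradle
[357.  205.1] 463 [ 0.5172 -0.2163] [ 0.5178 -0.2165] [0.0455 0.0952] 75.5
rubber patch z30
[357.2 205.1] 266 [ 0.5225 -0.2222] [ 0.523  -0.2226] [0.0276 0.0657] 75.1
handles
[488.8 221.5] 92 [ 0.483  -0.5321] [ 0.483  -0.5319] [0.0364 0.0136] 3.1
[415.9 223.4] 66 [ 0.4752 -0.3583] [ 0.475  -0.3582] [0.0368 0.0099] 6.6
labels z40
[421.4 221.9] 58 [ 0.4816 -0.3837] [ 0.4814 -0.3838] [0.0358 0.0099] 3.9
[436.8 222.9] 84 [ 0.4798 -0.4221] [ 0.4796 -0.422 ] [0.0359 0.0144] 3.9
case left wall?
[408.8 225.1] 206 [ 0.4746 -0.3611] [ 0.4755 -0.3612] [0.1318 0.0121] 2.8
jar/bottle/plaster
[233.6 186.5] 171 [0.5619 0.094 ] [0.5619 0.0929] [0.0385 0.034 ] 46.7
[193.8 183.9] 25 [0.5663 0.1947] [0.5661 0.1942] [0.0147 0.0107] 46.9
[301.2 188.8] 291 [ 0.5623 -0.0767] [ 0.5632 -0.0774] [0.0626 0.0462] 72.3
track corners [ 0.5423 -0.348   0.063 ] [ 0.547 -0.542  0.063] [ 0.4075 -0.3559  0.063 ] [ 0.4133 -0.5452  0.063 ] cover edge [ 0.5396 -0.4479  0.062 ] [ 0.4197 -0.4527  0.062 ]
cradle ends [ 0.564  -0.2078  0.085 ] [ 0.5583 -0.2492  0.085 ] [ 0.4774 -0.1833  0.085 ] [ 0.4675 -0.2269  0.085 ]
```

Run:
```python
from h import *
to([.475,-.358,.20],-87.4)
```

```text
clock 0.25 pos [ 0.2297 -0.4996  0.231 ] gap 0.0856 F [-0.4  0.6  0.1]
world d [ 0.2453  0.1416 -0.031 ] tool d [-0.0262  0.0311  0.2821] heading x -65.32 q6 -0.2152817402620406
yaw -87.4 rotvec deg [-0.   22.08 -0.04]
yaw 92.6 rotvec deg [-5.0000e-02 -1.5792e+02  0.0000e+00]
```

```bash
python3 -m crank '[[0.05,[-0.003,0.004,0.035],[0,0,0]],[0.05,[-0.003,0.004,0.036],[0,0,0]],[0.05,[-0.003,0.004,0.036],[0,0,0]],[0.05,[-0.003,0.004,0.036],[0,0,0]],[0.05,[-0.003,0.004,0.036],[0,0,0]],[0.05,[-0.003,0.004,0.036],[0,0,0]],[0.05,[-0.004,0.004,0.036],[0,0,0]],[0.05,[-0.004,0.003,0.031],[0,0,0]],[0.05,[0,0,0],[0,7,0]],[0.05,[0,0,0],[0,7,0]]]' 20
python3 - <<'E'
from h import *
to([.475,-.358,.20],-87.4)
E
```

```text
clock: 1.08
position: [0.4855, -0.3523, 0.1963]
tcp_rot: [-0.542, 0.542, -0.455, 0.453]
force: [-0.7, -0.1, 0.5]
finger_gap: 0.0499
clock 1.08 pos [ 0.4855 -0.3523  0.1963] gap 0.0499 F [-0.7 -0.1  0.5]
world d [-0.0105 -0.0057  0.0037] tool d [ 0.0037 -0.0037 -0.0114] heading x -79.86 q6 0.5692211510817009
yaw -87.4 rotvec deg [ 0.1   7.54 -0.1 ]
yaw 92.6 rotvec deg [-1.5000e-01 -1.7246e+02 -1.5000e-01]
```

```bash
python3 -m crank '[[0.05,[0.002,0,-0.005],[0,4,0]],[0.05,[0.002,0,-0.005],[0,3.5,0]],[0.05,[0,0.015,0],[0,0,0]],[0.05,[0,0.015,0],[0,0,0]],[0.05,[0,0.008,0],[0,0,0]],[0.05,[0,0,0],[0,0,0]],[0.05,[0,0,0],[0,0,0]],[0.05,[0,0,0],[0,0,0]],[0.05,[0,0,0],[0,0,0]],[0.05,[0,0,0],[0,0,0]]]' 20
python3 - <<'E'
from h import *
to([.475,-.358,.15],-87.4)
c=cap("wrist","w1")
print(proj(c,[[.475,-.358,.086],[.453,-.358,.086],[.497,-.358,.086]]))
E
```

```text
clock: 1.92
position: [0.4779, -0.3565, 0.1578]
tcp_rot: [-0.509, 0.509, -0.491, 0.49]
force: [0.3, 0.1, 0.3]
finger_gap: 0.0499
clock 1.92 pos [ 0.4779 -0.3565  0.1578] gap 0.0499 F [0.3 0.1 0.3]
world d [-0.0029 -0.0015 -0.0078] tool d [ 0.0014  0.0078 -0.0029] heading x -87.93 q6 0.6955204390051801
yaw -87.4 rotvec deg [ 0.06 -0.53 -0.06]
yaw 92.6 rotvec deg [9.0000e-02 1.7947e+02 1.0000e-01]
[[317.15519216 217.75870204]
 [316.06384389 244.01475506]
 [318.30885255 190.00352175]]
```

View pics/w1.png

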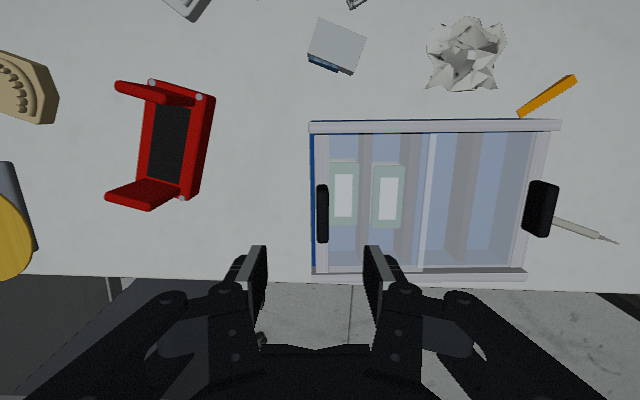

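Run:
```python
from m import *
c=cap("wrist")
V=cv2.cvtColor(c["pixels"],cv2.COLOR_RGB2HSV)[...,2]
for b in blob(c,V<45,.086,(300,170,345,260),100):print(*b)
g=lambda u,v,z:print(ray(c,(u,v),z).round(4))
print("track corners");g(310,122,.063);g(562,121,.063);g(312,281,.063);g(527,279,.063)
print("labels");
h=cv2.cvtColor(c["pixels"],cv2.COLOR_RGB2HSV)
for b in blob(c,(h[...,1]<20)&(h[...,2]>200),.040,(331,160,410,230),100):print(*b)
print("rubber")
for b in blob(c,V<50,.030,(130,90,200,200),100):print(*b)
C=-cv2.Rodrigues(np.array(c["rvec"]))[0].T@np.array(c["tvec"]);print("cam",C)
```

```text
[322.4 213.6] 675 [ 0.4785 -0.3619] [ 0.4779 -0.3619] [0.0462 0.0089] 3.3
track corners
[ 0.5453 -0.3499  0.063 ]
[ 0.5532 -0.5448  0.063 ]
[ 0.4058 -0.3562  0.063 ]
[ 0.4151 -0.5513  0.063 ]
labels
rubber
[168.1 141.9] 2548 [ 0.5226 -0.2224] [ 0.5231 -0.2224] [0.0294 0.0735] 75.7
cam [ 0.55092355 -0.3535632   0.30117524]
```

```bash
python3 -m crank '[[0.05,[0.002,0.018,0],[0,-0.5,0]],[0.05,[0.002,0.020,0],[0,0,0]],[0.05,[0,0.020,0],[0,0,0]],[0.05,[0,0.018,0],[0,0,0]],[0.05,[0,0.012,0],[0,0,0]],[0.05,[0,0.001,0],[0,0,0]],[0.0,[0,0,0],[0,0,0]],[0,[0,0,0],[0,0,0]],[0,[0,0,0],[0,0,0]],[0,[0,0,0],[0,0,0]]]' 20
python3 - <<'E'
from h import *
to([.478,-.361,.068],-87.4)
c=cap("wrist","w2")
E
```

```text
clock: 2.85
position: [0.48, -0.3627, 0.0706]
tcp_rot: [-0.511, 0.512, -0.485, 0.492]
force: [1.9, -1.8, -9.0]
finger_gap: 0.009
clock 2.85 pos [ 0.48   -0.3627  0.0706] gap 0.009 F [ 1.9 -1.8 -9. ]
world d [-0.002   0.0017 -0.0026] tool d [-0.0018  0.0026 -0.0019] heading x -87.38 q6 0.6816525877868096
yaw -87.4 rotvec deg [-0.3   0.02  0.4 ]
yaw 92.6 rotvec deg [   0.62 -179.98    0.48]
```

View pics/w2.png

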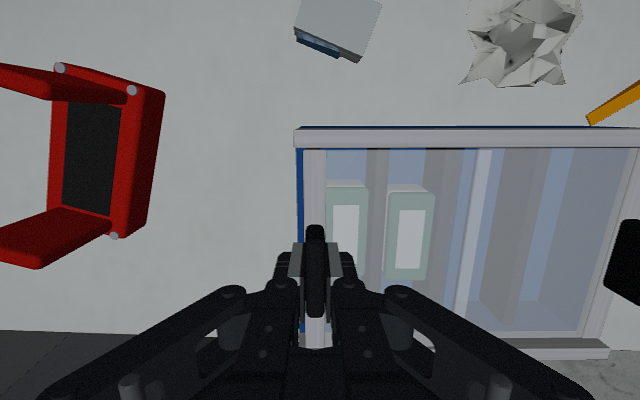

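```bash
python3 -m crank '[[0,[0.005,0,0],[0,0,0]],[0,[0.010,0,0],[0,0,0]],[0,[0.012,0,0],[0,0,0]],[0,[0.012,0,0],[0,0,0]],[0,[0.012,0,0],[0,0,0]],[0,[0.012,0,0],[0,0,0]],[0,[0.012,0,0],[0,0,0]],[0,[0.008,0,0],[0,0,0]],[0,[0.004,0,0],[0,0,0]],[0,[0,0,0],[0,0,0]]]' 20
python3 - <<'E'
from h import *
to([.4825,-.4535,.068],-87.4)
E
```

```text
clock: 3.73
position: [0.4841, -0.4507, 0.0706]
tcp_rot: [0.516, -0.507, 0.491, -0.485]
force: [0.5, -1.0, -4.2]
finger_gap: 0.0095
clock 3.73 pos [ 0.4841 -0.4507  0.0706] gap 0.0095 F [ 0.5 -1.  -4.2]
world d [-0.0016 -0.0028 -0.0026] tool d [ 0.0028  0.0025 -0.0018] heading x -87.35 q6 0.5877177116615724
yaw -87.4 rotvec deg [-0.22  0.05 -0.9 ]
yaw 92.6 rotvec deg [  -1.42 -179.94    0.34]
```

```bash
python3 -m crank '[[0,[0.003,0,0],[0,0,0]],[0,[0.003,0,0],[0,0,0]],[0,[0.002,0,0],[0,0,0]],[0,[0,0,0],[0,0,0]],[0.04,[0,0,0],[0,0,0]],[0.04,[0,0,0],[0,0,0]],[0.04,[0,0,0],[0,0,0]],[0.04,[0,-0.02,0],[0,0,0]],[0.04,[0,-0.035,0],[0,0,0]],[0.085,[0,-0.03,0],[0,0,0]]]' 20
python3 - <<'E'
from h import *
to([.4825,-.4535,.16],2.6)
cap("wrist","w3")
c=cap("top"); cv2.imwrite("pics/t3.png",cv2.resize(c["pixels"][160:260,380:500,::-1],None,fx=6,fy=6,interpolation=cv2.INTER_CUBIC))
E
```

```text
clock: 4.57
position: [0.4823, -0.4565, 0.1533]
tcp_rot: [0.52, -0.503, 0.5, -0.476]
force: [0.4, -0.7, 0.8]
finger_gap: 0.0509
clock 4.57 pos [ 0.4823 -0.4565  0.1533] gap 0.0509 F [ 0.4 -0.7  0.8]
world d [0.0002 0.003  0.0067] tool d [-0.0033 -0.0066  0.0003] heading x -87.3 q6 0.5787310518574287
yaw 2.6 rotvec deg [ -1.63 -89.88  -2.19]
yaw 182.6 rotvec deg [ 2.19 90.09 -1.63]
```

View pics/w3.png

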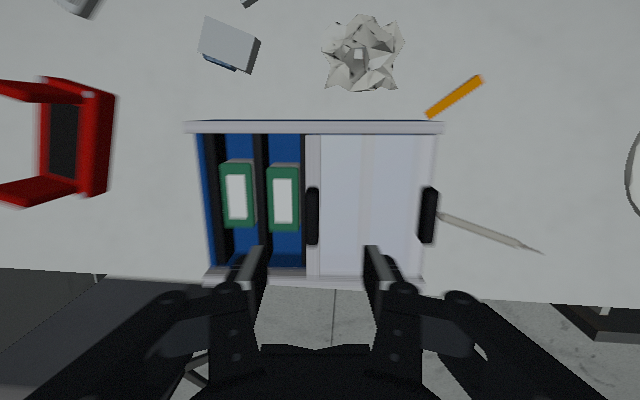

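View pics/t3.png

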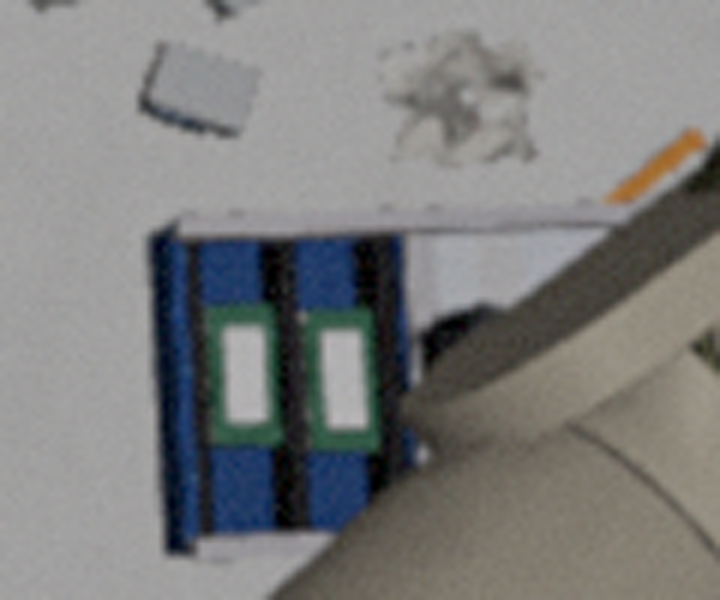

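```bash
cat > tins.py <<'E'
from m import *
def lids(c,z,box,amin=40):
    h=cv2.cvtColor(c["pixels"],cv2.COLOR_RGB2HSV)
    x0,y0,x1,y1=box
    w=((h[...,1]<40)&(h[...,2]>150)).astype(np.uint8)
    g=((h[...,0]>65)&(h[...,0]<95)&(h[...,1]>70)).astype(np.uint8)
    for nm,m in(("label",w),("green",g)):
        for b in blob(c,m,z,box,amin):print(nm,*b)
E
python3 - <<'E'
from tins import *
print("wrist");lids(cap("wrist"),.040,(220,150,302,240),100)
print("top");lids(cap("top"),.040,(410,205,446,240),30)
M,x,o=axes();print(o["qpos"].round(3))
E
```

```text
wrist
label [235.7 195.4] 709 [ 0.4818 -0.3811] [ 0.4813 -0.3812] [0.0393 0.0157] 2.5
label [280.2 199.3] 714 [ 0.4804 -0.4223] [ 0.4798 -0.4222] [0.0393 0.0156] 3.0
green [237.  192.7] 1175 [ 0.4844 -0.3824] [ 0.4825 -0.382 ] [0.06   0.0287] 2.6
green [280.5 196.7] 1148 [ 0.4829 -0.4225] [ 0.4808 -0.4223] [0.0601 0.029 ] 1.7
top
label [420.5 222. ] 90 [ 0.4813 -0.3813] [ 0.4813 -0.3813] [0.0126 0.0358] 89.5
label [436.9 222.7] 96 [ 0.4803 -0.4225] [ 0.4808 -0.4226] [0.0379 0.0151] 1.0
green [420.8 222.3] 140 [ 0.4806 -0.3821] [ 0.4805 -0.3814] [0.0608 0.0315] 5.7
green [437.3 223.4] 140 [ 0.4784 -0.4234] [ 0.4812 -0.4228] [0.0301 0.0632] 89.3
[-0.943  0.655  1.041  0.018  1.482  0.579]
```

```bash
python3 -m crank '[[0.085,[-0.037,0,0],[0,0,0]],[0.085,[-0.037,0,0],[0,0,0]],[0.085,[0,0,0],[0,-7.1,0]],[0.085,[0,0,0],[0,-7.1,0]],[0.085,[0,0,0],[0,-7.1,0]],[0.085,[0,0,0],[0,-7.1,0]],[0.085,[0,0,0],[0,-7.1,0]],[0.085,[0,0,0],[0,-7.1,0]],[0.085,[0,0,0],[0,-7.1,0]],[0.085,[0,0,0],[0,-7.1,0]]]' 20
python3 - <<'E'
from h import *
to([.4813,-.3813,.10],2.6)
E
```

```text
clock: 5.6
position: [0.4739, -0.3766, 0.1405]
tcp_rot: [0.7, -0.665, 0.196, -0.17]
force: [0.1, 0.1, 0.1]
finger_gap: 0.0849
clock 5.6 pos [ 0.4739 -0.3766  0.1405] gap 0.0849 F [0.1 0.1 0.1]
world d [ 0.0074 -0.0047 -0.0405] tool d [ 0.0108  0.04   -0.0019] heading x -30.03 q6 -0.35432297455475775
yaw 2.6 rotvec deg [ -2.93 -32.67  -2.08]
yaw 182.6 rotvec deg [  2.74 147.26  -3.87]
```

```bash
python3 -m crank '[[0.085,[0.002,0.006,0],[-0.6,-7,-0.4]],[0.085,[0.002,0.006,0],[-0.6,-7,-0.4]],[0.085,[0.002,0.006,0],[-0.6,-7,-0.4]],[0.085,[0.002,0.006,0],[-0.6,-7,-0.4]],[0.085,[0.002,0.006,0],[-0.6,-6,-0.4]],[0.085,[0,0,0],[0,0,0]],[0.085,[0,0,0],[0,0,0]],[0.085,[0,0,0],[0,0,0]],[0.085,[0,0,0],[0,0,0]],[0.085,[0,0,0],[0,0,0]]]' 20
python3 - <<'E'
from h import *
to([.4813,-.3813,.017],2.6)
cap("wrist","w4")
E
```

```text
clock: 6.43
position: [0.4793, -0.3767, 0.0984]
tcp_rot: [0.711, -0.702, -0.023, 0.032]
force: [0.5, -1.4, -0.6]
finger_gap: 0.085
clock 6.43 pos [ 0.4793 -0.3767  0.0984] gap 0.085 F [ 0.5 -1.4 -0.6]
world d [ 0.002  -0.0046 -0.0814] tool d [ 0.0026  0.0813 -0.0058] heading x 4.46 q6 -0.9365314793906936
yaw 2.6 rotvec deg [-0.7   1.86 -0.66]
yaw 182.6 rotvec deg [  -1.02 -178.13    1.08]
```

View pics/w4.png

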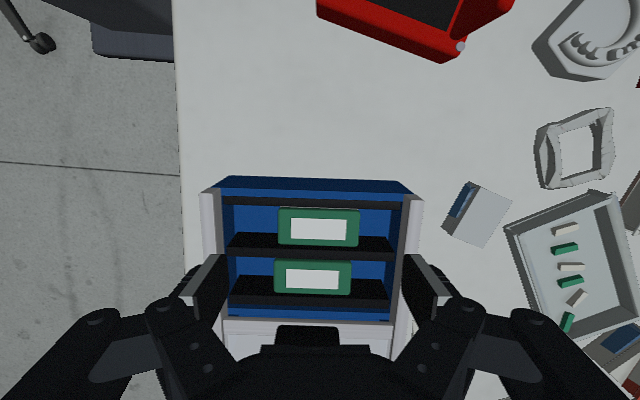

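```bash
python3 -m crank '[[0.076,[0.002,0,-0.005],[-0.7,1.8,-0.6]],[0.076,[0,0,0],[0,0,0]],[0.076,[0,0.008,0],[0,0,0]],[0.076,[0,0.008,0],[0,0,0]],[0.076,[0,0.008,0],[0,0,0]],[0.076,[0,0.008,0],[0,0,0]],[0.076,[0,0,0],[0,0,0]],[0.076,[0,0,0],[0,0,0]],[0.076,[0,0,0],[0,0,0]],[0.076,[0,0,0],[0,0,0]]]' 20
python3 - <<'E'
from h import *
to([.4813,-.3813,.017],2.6)
cap("wrist","w5")
E
```

```text
clock: 7.32
position: [0.4813, -0.3812, 0.0626]
tcp_rot: [0.707, -0.706, -0.015, 0.017]
force: [0.1, -0.3, -0.2]
finger_gap: 0.0762
clock 7.32 pos [ 0.4813 -0.3812  0.0626] gap 0.0762 F [ 0.1 -0.3 -0.2]
world d [ 0.     -0.0001 -0.0456] tool d [ 0.0001  0.0456 -0.0002] heading x 2.59 q6 -0.906884648982133
yaw 2.6 rotvec deg [-0.08 -0.01 -0.12]
yaw 182.6 rotvec deg [ 1.9000e-01  1.7999e+02 -1.2000e-01]
```

View pics/w5.png

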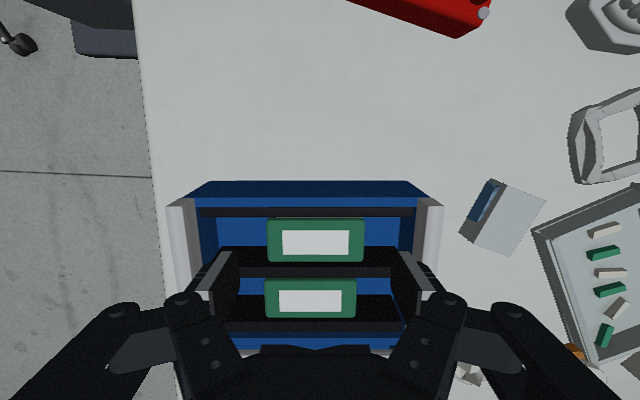

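```bash
python3 -m crank '[[0.076,[0,0.012,0],[0,0,0]],[0.076,[0,0.012,0],[0,0,0]],[0.076,[0,0.012,0],[0,0,0]],[0.076,[0,0.009,0],[0,0,0]],[0.076,[0,0,0],[0,0,0]],[0.05,[0,0,0],[0,0,0]],[0.05,[0,0,0],[0,0,0]],[0.05,[0,0,0],[0,0,0]],[0.05,[0,0,0],[0,0,0]],[0.05,[0,0,0],[0,0,0]]]' 35
python3 - <<'E'
from h import *
to([.4813,-.3813,.015],2.6)
cap("wrist","w6")
E
```

```text
clock: 8.2
position: [0.483, -0.3831, 0.0208]
tcp_rot: [-0.705, 0.709, 0.017, -0.015]
force: [0.1, -0.3, -1.3]
finger_gap: 0.059
clock 8.2 pos [ 0.483  -0.3831  0.0208] gap 0.059 F [ 0.1 -0.3 -1.3]
world d [-0.0017  0.0018 -0.0058] tool d [-0.0016  0.0057  0.0019] heading x 2.61 q6 -0.9069568042824092
yaw 2.6 rotvec deg [0.33 0.01 0.19]
yaw 182.6 rotvec deg [   0.3  -179.99   -0.51]
```

View pics/w6.png

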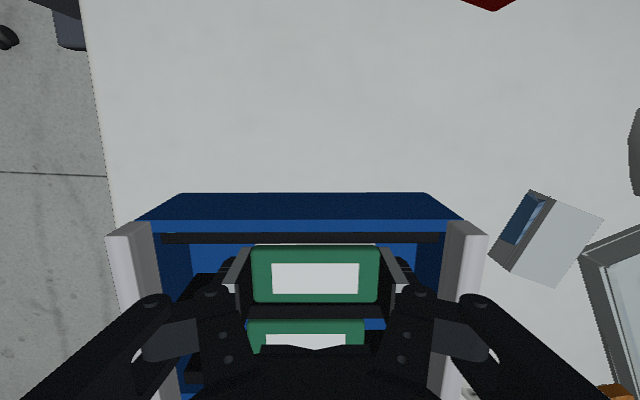

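```bash
python3 -m crank '[[0.07,[0,0,0],[0,0,0]],[0.07,[-0.001,0,0.001],[0,0,0]],[0.07,[0,0.006,0],[0,0,0]],[0.07,[0,0.002,0],[0,0,0]],[0.05,[0,0,0],[0,0,0]],[0.05,[0,0,0],[0,0,0]],[0.05,[0,0,0],[0,0,0]],[0.05,[0,0,0],[0,0,0]],[0.05,[0,0,0],[0,0,0]],[0.05,[0,0,0],[0,0,0]]]' 40
python3 - <<'E'
from h import *
to([.4813,-.3813,.015],2.6)
E
```

```text
clock: 9.08
position: [0.4827, -0.3828, 0.0136]
tcp_rot: [-0.704, 0.71, 0.018, -0.014]
force: [0.1, 0.5, 1.7]
finger_gap: 0.0594
clock 9.08 pos [ 0.4827 -0.3828  0.0136] gap 0.0594 F [0.1 0.5 1.7]
world d [-0.0014  0.0015  0.0014] tool d [-0.0013 -0.0015  0.0015] heading x 2.61 q6 -0.9072026681779007
yaw 2.6 rotvec deg [0.48 0.01 0.32]
yaw 182.6 rotvec deg [   0.5  -179.99   -0.75]
```

```bash
python3 -m crank '[[0.05,[0,-0.01,0],[0,0,0]],[0.05,[0,-0.03,0],[0,0,0]],[0.05,[0,-0.038,0],[0,0,0]],[0.05,[0,-0.038,0],[0,0,0]],[0.05,[0,-0.038,0],[0,0,0]],[0.05,[0,-0.01,0],[0,0,0]],[0.05,[0,0,0],[0,0,0]],[0.05,[0,0,0],[0,0,0]],[0.05,[0,0,0],[0,0,0]],[0.05,[0,0,0],[0,0,0]]]' 40
python3 - <<'E'
from h import *
to([.4366,.1415,.17],2.6)
cap("wrist","w7")
E
```

```text
clock: 9.92
position: [0.4796, -0.3793, 0.1838]
tcp_rot: [-0.707, 0.707, 0.016, -0.016]
force: [0.2, -0.2, -1.8]
finger_gap: 0.0589
clock 9.92 pos [ 0.4796 -0.3793  0.1838] gap 0.0589 F [ 0.2 -0.2 -1.8]
world d [-0.043   0.5208 -0.0138] tool d [-0.0193  0.0137  0.5222] heading x 2.6 q6 -0.9074254566619012
yaw 2.6 rotvec deg [ 0.01 -0.   -0.05]
yaw 182.6 rotvec deg [8.0e-02 1.8e+02 2.0e-02]
```

View pics/w7.png

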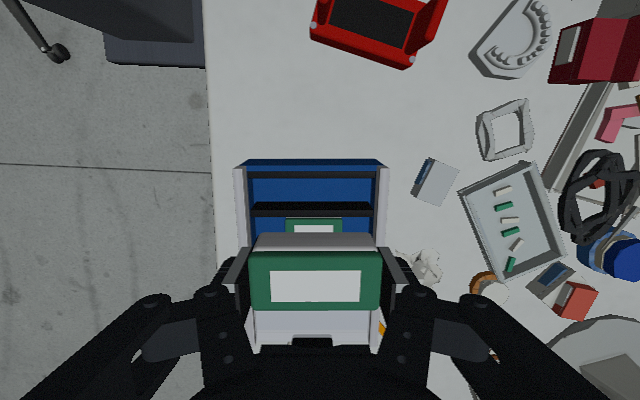

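```bash
python3 -m crank '[[0.05,[0,0,0.010],[0,0,0]],[0.05,[-0.001,0,0.020],[0,0,0]],[0.05,[-0.001,0,0.030],[0,0,0]],[0.05,[-0.001,0,0.030],[0,0,0]],[0.05,[-0.001,0,0.030],[0,0,0]],[0.05,[-0.001,0,0.030],[0,0,0]],[0.05,[-0.001,0,0.030],[0,0,0]],[0.05,[-0.001,0,0.030],[0,0,0]],[0.05,[-0.001,0,0.030],[0,0,0]],[0.05,[-0.001,0,0.030],[0,0,0]]]' 40
python3 - <<'E'
from h import *
to([.4366,.1415,.17],2.6)
E
```

```text
clock: 10.8
position: [0.4521, -0.0961, 0.1743]
tcp_rot: [0.712, -0.702, -0.008, 0.019]
force: [0.6, -0.5, -1.2]
finger_gap: 0.0591
clock 10.8 pos [ 0.4521 -0.0961  0.1743] gap 0.0591 F [ 0.6 -0.5 -1.2]
world d [-0.0155  0.2376 -0.0043] tool d [-0.0064  0.0077  0.2379] heading x 2.18 q6 -0.508279681326226
yaw 2.6 rotvec deg [-0.8  -0.43 -0.91]
yaw 182.6 rotvec deg [  1.43 179.56  -1.25]
```

```bash
python3 -m crank '[[0.05,[-0.001,0,0.030],[-0.1,0,-0.1]],[0.05,[-0.001,0,0.030],[-0.1,0,-0.1]],[0.05,[-0.001,0,0.030],[-0.1,0,-0.1]],[0.05,[-0.001,0,0.030],[-0.1,0,-0.1]],[0.05,[-0.001,0,0.030],[-0.1,0,-0.1]],[0.05,[-0.001,0,0.030],[-0.1,0,-0.1]],[0.05,[-0.001,0,0.025],[0,0,0]],[0.05,[0,0,0.015],[0,0,0]],[0.05,[0,0,0.005],[0,0,0]],[0.05,[0,0,0],[0,0,0]]]' 40
python3 - <<'E'
from h import *
to([.4366,.1415,.10],2.6)
cap("wrist","w8")
E
```

```text
clock: 11.63
position: [0.4236, 0.1488, 0.1705]
tcp_rot: [0.709, -0.704, -0.009, 0.023]
force: [0.5, -0.5, -1.3]
finger_gap: 0.0592
clock 11.63 pos [0.4236 0.1488 0.1705] gap 0.0592 F [ 0.5 -0.5 -1.3]
world d [ 0.013  -0.0073 -0.0705] tool d [ 0.0141  0.0702 -0.0084] heading x 2.61 q6 0.019887108294517033
yaw 2.6 rotvec deg [-0.44  0.   -1.17]
yaw 182.6 rotvec deg [  -1.83 -179.99    0.68]
```

View pics/w8.png

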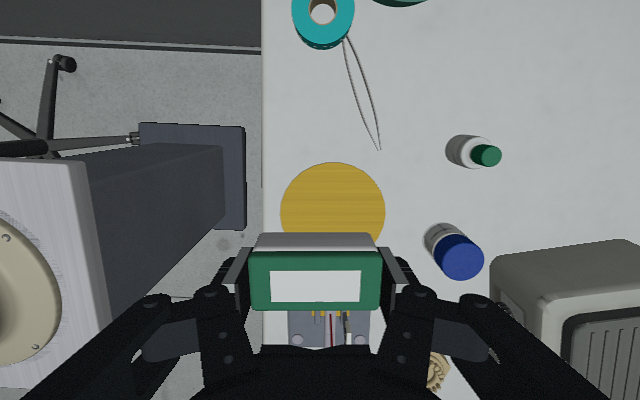

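Run:
```python
from m import *
c=cap("wrist");h=cv2.cvtColor(c["pixels"],cv2.COLOR_RGB2HSV)
m=((h[...,0]>12)&(h[...,0]<30)&(h[...,1]>120)).astype(np.uint8);m[:,:270]=0;m[:,395:]=0;m[235:]=0
ct=max(cv2.findContours(m,cv2.RETR_EXTERNAL,cv2.CHAIN_APPROX_NONE)[0],key=len)[:,0]
ct=ct[(ct[:,1]<228)]
w=np.array([ray(c,q.astype(float),.075)[:2] for q in ct])
A=np.c_[2*w,np.ones(len(w))];s=np.linalg.lstsq(A,(w**2).sum(1),rcond=None)[0];print(s[:2],np.sqrt(s[2]+s[:2]@s[:2]))
```

```text
[0.43689264 0.14254152] 0.043829660029140904
```

```bash
python3 -m crank '[[0.05,[0.007,0,-0.004],[-0.4,0,-1.1]],[0.05,[0.007,0,-0.003],[0,0,0]],[0.05,[0,0.010,0],[0,0,0]],[0.05,[0,0.015,0],[0,0,0]],[0.05,[0,0.018,0],[0,0,0]],[0.05,[0,0.018,0],[0,0,0]],[0.05,[0,0.009,0],[0,0,0]],[0.05,[0,0,0],[0,0,0]],[0.05,[0,0,0],[0,0,0]],[0.05,[0,0,0],[0,0,0]]]' 40
python3 - <<'E'
from h import *
to([.4367,.142,.072],2.6)
E
```

```text
clock: 12.57
position: [0.4475, 0.13, 0.0984]
tcp_rot: [-0.706, 0.708, 0.013, -0.007]
force: [-0.2, 0.6, -0.8]
finger_gap: 0.0592
clock 12.57 pos [0.4475 0.13   0.0984] gap 0.0592 F [-0.2  0.6 -0.8]
world d [-0.0108  0.012  -0.0264] tool d [-0.0107  0.0263  0.0124] heading x 1.68 q6 0.0019015226161810512
yaw 2.6 rotvec deg [ 0.16 -0.92  0.46]
yaw 182.6 rotvec deg [ -0.72 179.07   0.25]
```

```bash
python3 -m crank '[[0.05,[-0.005,0,0.005],[0.1,-0.9,0.4]],[0.05,[-0.004,0,0.004],[0,0,0]],[0.05,[0,0,0],[0,0,0]],[0.05,[0,0,0],[0,0,0]],[0.05,[0,0,0],[0,0,0]],[0.05,[0,0,0],[0,0,0]],[0.05,[0,0,0],[0,0,0]],[0.05,[0,0,0],[0,0,0]],[0.05,[0,0,0],[0,0,0]],[0.05,[0,0,0],[0,0,0]]]' 40
python3 - <<'E'
from h import *
to([.4367,.142,.072],2.6)
E
```

```text
clock: 13.4
position: [0.4389, 0.1394, 0.1012]
tcp_rot: [-0.707, 0.707, 0.019, -0.014]
force: [0.2, -0.1, -1.4]
finger_gap: 0.0591
clock 13.4 pos [0.4389 0.1394 0.1012] gap 0.0591 F [ 0.2 -0.1 -1.4]
world d [-0.0022  0.0026 -0.0292] tool d [-0.0023  0.0292  0.0028] heading x 2.67 q6 0.0040461432129614994
yaw 2.6 rotvec deg [0.06 0.07 0.37]
yaw 182.6 rotvec deg [ 5.8000e-01 -1.7993e+02 -9.0000e-02]
```

Good enough in xy; lower, release, rise.

```bash
python3 -m crank '[[0.05,[-0.002,0.006,0.002],[0,0,0.3]],[0.05,[0,0.008,0],[0,0,0]],[0.05,[0,0.006,0],[0,0,0]],[0.05,[0,0.004,0],[0,0,0]],[0.05,[0,0.003,0],[0,0,0]],[0.05,[0,0.002,0],[0,0,0]],[0.05,[0,0,0],[0,0,0]],[0.05,[0,0,0],[0,0,0]],[0.05,[0,0,0],[0,0,0]],[0.05,[0,0,0],[0,0,0]]]' 40
python3 - <<'E'
from h import *
to([.4367,.142,.072],2.6)
cap("wrist","w9")
E
```

```text
clock: 14.23
position: [0.4367, 0.1414, 0.0697]
tcp_rot: [-0.706, 0.707, 0.017, -0.016]
force: [-0.8, 0.3, 0.8]
finger_gap: 0.0595
clock 14.23 pos [0.4367 0.1414 0.0697] gap 0.0595 F [-0.8  0.3  0.8]
world d [-0.      0.0006  0.0023] tool d [ 0.     -0.0023  0.0006] heading x 2.67 q6 0.009255644838896142
yaw 2.6 rotvec deg [0.08 0.07 0.05]
yaw 182.6 rotvec deg [ 8.0000e-02 -1.7993e+02 -1.2000e-01]
```

View pics/w9.png

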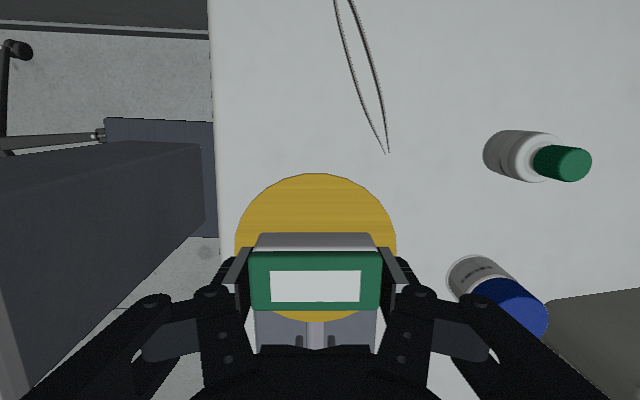

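```bash
python3 -m crank '[[0.078,[0,0,0],[0,0,0]],[0.078,[0,0,0],[0,0,0]],[0.078,[0,0,0],[0,0,0]],[0.078,[0,-0.01,0],[0,0,0]],[0.078,[0,-0.02,0],[0,0,0]],[0.078,[0,-0.03,0],[0,0,0]],[0.078,[0,-0.03,0],[0,0,0]],[0.078,[0,-0.02,0],[0,0,0]],[0.078,[0,0,0],[0,0,0]],[0.078,[0,0,0],[0,0,0]]]' 40
python3 - <<'E'
from tins import *
to([.4805,-.4224,.16],2.6)
cap("wrist","w10")
lids(cap("top"),.096,(190,215,230,260),20)
E
```

```text
clock: 15.12
position: [0.4366, 0.1414, 0.1833]
tcp_rot: [-0.707, 0.707, 0.016, -0.017]
force: [0.6, 0.2, -0.0]
finger_gap: 0.0776
clock 15.12 pos [0.4366 0.1414 0.1833] gap 0.0776 F [ 0.6  0.2 -0. ]
world d [ 0.0439 -0.5638 -0.0233] tool d [ 0.0178  0.0239 -0.5652] heading x 2.65 q6 0.00894402754911923
yaw 2.6 rotvec deg [ 0.06  0.05 -0.08]
yaw 182.6 rotvec deg [-1.2000e-01 -1.7995e+02 -1.0000e-01]
label [210.  219.3] 177 [0.4756 0.1392] [0.4745 0.1383] [0.036  0.0932] 16.8
label [207.8 235.6] 104 [0.4362 0.1425] [0.4365 0.1421] [0.0363 0.0146] 2.7
label [209.6 253.4] 291 [0.3938 0.1361] [0.3963 0.1375] [0.1015 0.049 ] 69.5
green [209.5 236.2] 70 [0.4349 0.1383] [0.4364 0.1409] [0.0551 0.0219] 2.8
```

View pics/w10.png

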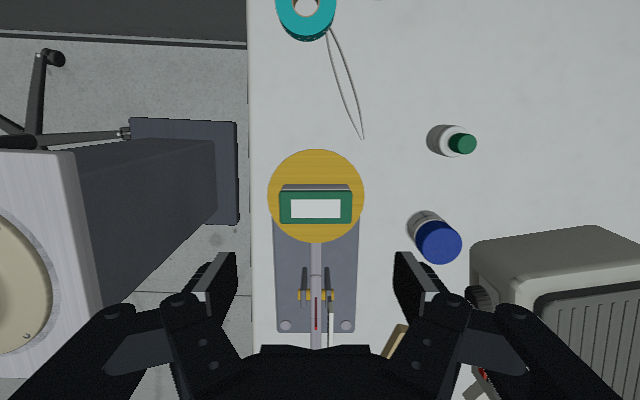

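```bash
python3 -m crank '[[0.078,[0.001,0,-0.020],[0,0,0]],[0.078,[0.001,0,-0.036],[0,0,0]],[0.078,[0.001,0,-0.036],[0,0,0]],[0.078,[0.001,0,-0.036],[0,0,0]],[0.078,[0.001,0,-0.036],[0,0,0]],[0.078,[0.001,0,-0.036],[0,0,0]],[0.078,[0.001,0,-0.036],[0,0,0]],[0.078,[0.001,0,-0.036],[0,0,0]],[0.078,[0.001,0,-0.036],[0,0,0]],[0.078,[0.001,0,-0.036],[0,0,0]]]' 40
python3 - <<'E'
from h import *
to([.4805,-.4224,.10],2.6)
E
```

```text
clock: 16.05
position: [0.4583, -0.2099, 0.1684]
tcp_rot: [0.71, -0.703, -0.011, 0.029]
force: [0.5, 0.3, -0.2]
finger_gap: 0.0781
clock 16.05 pos [ 0.4583 -0.2099  0.1684] gap 0.0781 F [ 0.5  0.3 -0.2]
world d [ 0.0222 -0.2125 -0.0684] tool d [ 0.0118  0.0659 -0.2141] heading x 3.26 q6 -0.714684657837206
yaw 2.6 rotvec deg [-0.59  0.65 -1.4 ]
yaw 182.6 rotvec deg [  -2.19 -179.34    0.92]
```

```bash
python3 -m crank '[[0.078,[0.002,0,-0.036],[-0.1,0.1,-0.3]],[0.078,[0.002,0,-0.036],[-0.1,0.1,-0.3]],[0.078,[0.002,0,-0.036],[-0.1,0.1,-0.3]],[0.078,[0.002,0,-0.036],[-0.1,0.1,-0.3]],[0.078,[0.002,0.01,-0.030],[-0.1,0.1,-0.2]],[0.078,[0.001,0.01,-0.020],[-0.1,0.1,0]],[0.078,[0,0.01,-0.005],[0,0,0]],[0.078,[0,0,0],[0,0,0]],[0.078,[0,0,0],[0,0,0]],[0.078,[0,0,0],[0,0,0]]]' 40
python3 - <<'E'
from tins import *
to([.4805,-.4224,.10],2.6)
cap("wrist","w11")
E
```

```text
clock: 16.88
position: [0.4736, -0.4209, 0.1176]
tcp_rot: [0.713, -0.7, -0.008, 0.019]
force: [-0.3, -0.0, 0.3]
finger_gap: 0.078
clock 16.88 pos [ 0.4736 -0.4209  0.1176] gap 0.078 F [-0.3 -0.   0.3]
world d [ 0.0069 -0.0015 -0.0176] tool d [ 0.0071  0.0174 -0.0021] heading x 2.16 q6 -0.9500101663962868
yaw 2.6 rotvec deg [-1.08 -0.44 -0.83]
yaw 182.6 rotvec deg [  1.3  179.54  -1.68]
```

View pics/w11.png

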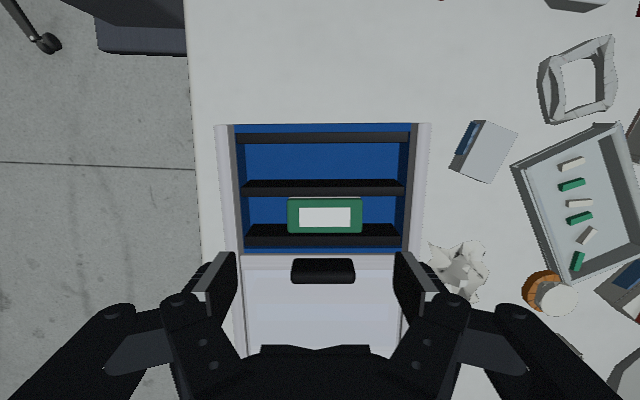

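```bash
python3 -m crank '[[0.078,[0.005,0,-0.002],[-1,-0.4,-0.8]],[0.078,[0.001,0,0],[0,0,0]],[0.078,[0,0.008,0],[0,0,0]],[0.078,[0,0.010,0],[0,0,0]],[0.078,[0,0.010,0],[0,0,0]],[0.078,[0,0.010,0],[0,0,0]],[0.078,[0,0,0],[0,0,0]],[0.078,[0,0,0],[0,0,0]],[0.078,[0,0,0],[0,0,0]],[0.078,[0,0,0],[0,0,0]]]' 40
python3 - <<'E'
from tins import *
to([.4805,-.4224,.0175],2.6)
E
```

```text
clock: 17.77
position: [0.4818, -0.4191, 0.0776]
tcp_rot: [-0.706, 0.708, 0.019, -0.017]
force: [0.1, -0.7, -0.4]
finger_gap: 0.078
clock 17.77 pos [ 0.4818 -0.4191  0.0776] gap 0.078 F [ 0.1 -0.7 -0.4]
world d [-0.0013 -0.0033 -0.0601] tool d [-0.0016  0.0601 -0.0032] heading x 2.87 q6 -0.9515650642448288
yaw 2.6 rotvec deg [0.11 0.27 0.13]
yaw 182.6 rotvec deg [   0.21 -179.73   -0.18]
```

```bash
python3 -m crank '[[0.076,[-0.001,0.008,-0.003],[0.1,0.3,0.1]],[0.076,[0,0.012,0],[0,0,0]],[0.076,[0,0.012,0],[0,0,0]],[0.076,[0,0.010,0],[0,0,0]],[0.076,[0,0.006,0],[0,0,0]],[0.076,[0,0,0],[0,0,0]],[0.076,[0,0,0],[0,0,0]],[0.076,[0,0,0],[0,0,0]],[0.076,[0,0,0],[0,0,0]],[0.076,[0,0,0],[0,0,0]]]' 40
python3 - <<'E'
from tins import *
to([.4805,-.4224,.0175],2.6)
cap("wrist","w12")
E
```

```text
clock: 18.6
position: [0.4816, -0.425, 0.0285]
tcp_rot: [-0.705, 0.709, 0.016, -0.014]
force: [0.2, 0.2, 0.2]
finger_gap: 0.0761
clock 18.6 pos [ 0.4816 -0.425   0.0285] gap 0.0761 F [0.2 0.2 0.2]
world d [-0.0011  0.0026 -0.011 ] tool d [-0.001   0.011   0.0027] heading x 2.43 q6 -0.949612901857653
yaw 2.6 rotvec deg [ 0.27 -0.17  0.2 ]
yaw 182.6 rotvec deg [ -0.31 179.83   0.42]
```

View pics/w12.png

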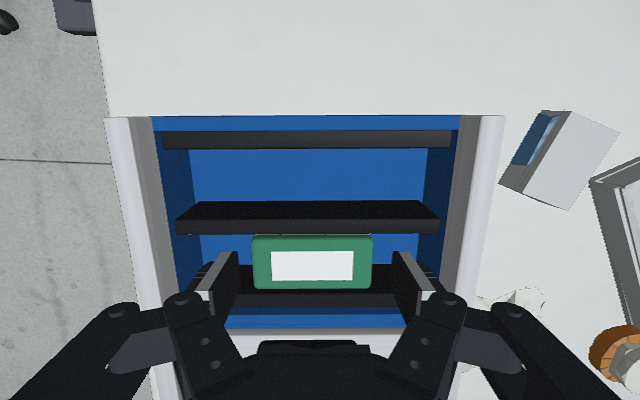

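```bash
python3 -m crank '[[0.076,[-0.001,0,0.0025],[0.2,0,0.2]],[0.076,[0,0.006,0],[0,0,0]],[0.076,[0,0.004,0],[0,0,0]],[0.076,[0,0,0],[0,0,0]],[0.05,[0,0,0],[0,0,0]],[0.05,[0,0,0],[0,0,0]],[0.05,[0,0,0],[0,0,0]],[0.05,[0,0,0],[0,0,0]],[0.05,[0,0,0],[0,0,0]],[0.05,[0,0,0],[0,0,0]]]' 40
python3 - <<'E'
from tins import *
to([.4805,-.4224,.0175],2.6)
E
```

```text
clock: 19.48
position: [0.4806, -0.4225, 0.0185]
tcp_rot: [-0.706, 0.708, 0.015, -0.015]
force: [-0.3, -0.2, -0.7]
finger_gap: 0.0589
clock 19.48 pos [ 0.4806 -0.4225  0.0185] gap 0.0589 F [-0.3 -0.2 -0.7]
world d [-0.0001  0.0001 -0.001 ] tool d [-0.0001  0.001   0.0001] heading x 2.45 q6 -0.9476348044263551
yaw 2.6 rotvec deg [ 0.12 -0.15  0.03]
yaw 182.6 rotvec deg [-4.0000e-02  1.7985e+02  1.9000e-01]
```

```bash
python3 -m crank '[[0.05,[0,-0.01,0],[0,0,0]],[0.05,[0,-0.03,0],[0,0,0]],[0.05,[0,-0.036,0],[0,0,0]],[0.05,[0,-0.036,0],[0,0,0]],[0.05,[0,-0.036,0],[0,0,0]],[0.05,[0,-0.02,0],[0,0,0]],[0.05,[0,0,0],[0,0,0]],[0.05,[0,0,0],[0,0,0]],[0.05,[0,0,0],[0,0,0]],[0.05,[0,0,0],[0,0,0]]]' 40
python3 - <<'E'
from h import *
to([.447,-.076,.18],2.6)
cap("wrist","w13")
E
```

```text
clock: 20.32
position: [0.4788, -0.42, 0.1932]
tcp_rot: [0.709, -0.705, -0.013, 0.017]
force: [-0.1, -0.2, -1.4]
finger_gap: 0.059
clock 20.32 pos [ 0.4788 -0.42    0.1932] gap 0.059 F [-0.1 -0.2 -1.4]
world d [-0.0318  0.344  -0.0132] tool d [-0.0171  0.015   0.3449] heading x 2.44 q6 -0.947761678384175
yaw 2.6 rotvec deg [-0.3  -0.16 -0.27]
yaw 182.6 rotvec deg [  0.42 179.84  -0.46]
```

View pics/w13.png

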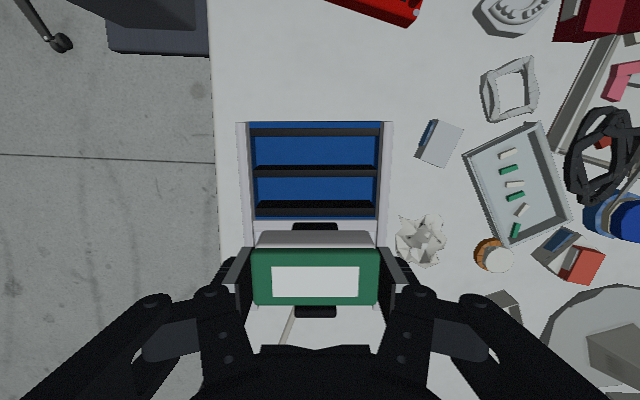

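```bash
python3 -m crank '[[0.05,[-0.001,0,0.015],[0,0,0]],[0.05,[-0.002,0,0.030],[0,0,0]],[0.05,[-0.002,0,0.036],[0,0,0]],[0.05,[-0.002,0,0.036],[0,0,0]],[0.05,[-0.002,0,0.036],[0,0,0]],[0.05,[-0.002,0,0.036],[0,0,0]],[0.05,[-0.002,0,0.036],[0,0,0]],[0.05,[-0.002,0,0.036],[0,0,0]],[0.05,[-0.002,0,0.030],[0,0,0]],[0.05,[-0.001,0,0.020],[0,0,0]]]' 40
python3 - <<'E'
from h import *
to([.447,-.076,.18],2.6)
E
```

```text
clock: 21.2
position: [0.4406, -0.0982, 0.1814]
tcp_rot: [0.715, -0.699, -0.003, 0.021]
force: [-0.4, 0.2, -2.1]
finger_gap: 0.0593
clock 21.2 pos [ 0.4406 -0.0982  0.1814] gap 0.0593 F [-0.4  0.2 -2.1]
world d [ 0.0064  0.0222 -0.0014] tool d [0.0072 0.0018 0.0219] heading x 1.97 q6 -0.5240158938545999
yaw 2.6 rotvec deg [-1.39 -0.65 -1.47]
yaw 182.6 rotvec deg [  2.3  179.32  -2.18]
```

```bash
python3 -m crank '[[0.05,[0.002,0,0.010],[-0.7,-0.3,-0.7]],[0.05,[0.002,0,0.006],[-0.6,-0.3,-0.7]],[0.05,[0,0,0],[0,0,0]],[0.05,[0,0.01,0],[0,0,0]],[0.05,[0,0.015,0],[0,0,0]],[0.05,[0,0.015,0],[0,0,0]],[0.05,[0,0.005,0],[0,0,0]],[0.05,[0,0,0],[0,0,0]],[0.05,[0,0,0],[0,0,0]],[0.05,[0,0,0],[0,0,0]]]' 40
python3 - <<'E'
from m import *
to([.4469,-.076,.0965],2.6)
c=cap("wrist","w14")
h=cv2.cvtColor(c["pixels"],cv2.COLOR_RGB2HSV)
m=((h[...,0]>12)&(h[...,0]<30)&(h[...,1]>120)).astype(np.uint8);m[235:]=0
ct=max(cv2.findContours(m,cv2.RETR_EXTERNAL,cv2.CHAIN_APPROX_NONE)[0],key=len)[:,0]
ct=ct[(ct[:,1]<228)]
w=np.array([ray(c,q.astype(float),.086)[:2] for q in ct])
A=np.c_[2*w,np.ones(len(w))];s=np.linalg.lstsq(A,(w**2).sum(1),rcond=None)[0];print(s[:2],np.sqrt(s[2]+s[:2]@s[:2]))
E
```

```text
clock: 22.03
position: [0.4419, -0.08, 0.1309]
tcp_rot: [0.709, -0.705, -0.013, 0.02]
force: [0.1, 0.1, -1.7]
finger_gap: 0.059
clock 22.03 pos [ 0.4419 -0.08    0.1309] gap 0.059 F [ 0.1  0.1 -1.7]
world d [ 0.005   0.004  -0.0344] tool d [0.0055 0.0344 0.0036] heading x 2.7 q6 -0.49121424439690753
yaw 2.6 rotvec deg [-0.3   0.1  -0.53]
yaw 182.6 rotvec deg [  -0.83 -179.9     0.48]
[ 0.44718909 -0.07655962] 0.04398958385307086
```

View pics/w14.png

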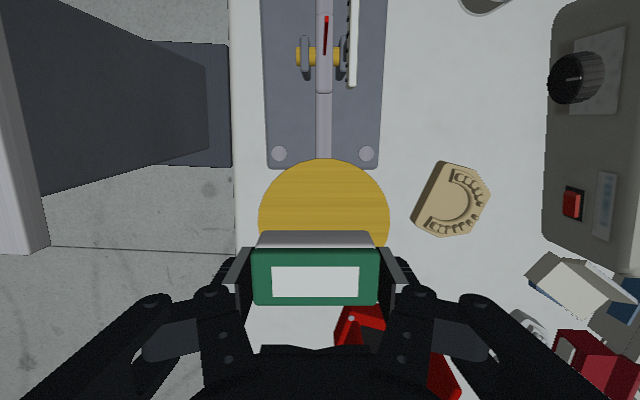

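```bash
python3 -m crank '[[0.05,[0.0045,0,0.003],[-0.3,0.1,-0.5]],[0.05,[0,0,0],[0,0,0]],[0.05,[0,0.007,0],[0,0,0]],[0.05,[0,0.007,0],[0,0,0]],[0.05,[0,0,0],[0,0,0]],[0.05,[0,0,0],[0,0,0]],[0.05,[0,0,0],[0,0,0]],[0.05,[0,0,0],[0,0,0]],[0.05,[0,0,0],[0,0,0]],[0.05,[0,0,0],[0,0,0]]]' 40
python3 - <<'E'
from m import *
to([.4471,-.0765,.087],2.6)
E
```

```text
clock: 22.92
position: [0.4477, -0.0768, 0.1171]
tcp_rot: [-0.706, 0.708, 0.017, -0.015]
force: [0.9, 0.2, -2.3]
finger_gap: 0.0591
clock 22.92 pos [ 0.4477 -0.0768  0.1171] gap 0.0591 F [ 0.9  0.2 -2.3]
world d [-0.0006  0.0003 -0.0301] tool d [-0.0007  0.0301  0.0004] heading x 2.6 q6 -0.4767065755818952
yaw 2.6 rotvec deg [0.13 0.   0.21]
yaw 182.6 rotvec deg [   0.33 -180.     -0.2 ]
```

```bash
python3 -m crank '[[0.05,[-0.0005,0.006,0],[0.1,0,0.2]],[0.05,[0,0.007,0],[0,0,0]],[0.05,[0,0.005,0],[0,0,0]],[0.05,[0,0.004,0],[0,0,0]],[0.05,[0,0.003,0],[0,0,0]],[0.05,[0,0.002,0],[0,0,0]],[0.05,[0,0.001,0],[0,0,0]],[0.05,[0,0,0],[0,0,0]],[0.05,[0,0,0],[0,0,0]],[0.05,[0,0,0],[0,0,0]]]' 40
python3 - <<'E'
from m import *
to([.4471,-.0765,.087],2.6)
E
```

```text
clock: 23.75
position: [0.4476, -0.0773, 0.0863]
tcp_rot: [-0.707, 0.707, 0.016, -0.016]
force: [-0.6, -0.7, -1.1]
finger_gap: 0.0592
clock 23.75 pos [ 0.4476 -0.0773  0.0863] gap 0.0592 F [-0.6 -0.7 -1.1]
world d [-0.0005  0.0008  0.0007] tool d [-0.0005 -0.0007  0.0009] heading x 2.6 q6 -0.47726991434619137
yaw 2.6 rotvec deg [0.06 0.   0.04]
yaw 182.6 rotvec deg [ 6.0e-02 -1.8e+02 -1.0e-01]
```

```bash
python3 -m crank '[[0.08,[0,0,0],[0,0,0]],[0.08,[0,0,0],[0,0,0]],[0.08,[0,0,0],[0,0,0]],[0.08,[0,0,0],[0,0,0]],[0.08,[0,0,0],[0,0,0]],[0.08,[0,-0.02,0],[0,0,0]],[0.08,[0,-0.03,0],[0,0,0]],[0.08,[0,-0.035,0],[0,0,0]],[0.08,[0,-0.02,0],[0,0,0]],[0.08,[0,0,0],[0,0,0]]]' 40
python3 - <<'E'
from tins import *
to([.4471,-.0765,.19],2.6)
cap("wrist","w15");c=cap("scene","s15")
c=cap("top");cv2.imwrite("pics/t15.png",cv2.resize(c["pixels"][160:260,180:340,::-1],None,fx=5,fy=5,interpolation=cv2.INTER_CUBIC))
E
```

```text
clock: 24.58
position: [0.447, -0.0769, 0.1957]
tcp_rot: [0.707, -0.707, -0.015, 0.016]
force: [0.5, 0.1, -0.2]
finger_gap: 0.08
clock 24.58 pos [ 0.447  -0.0769  0.1957] gap 0.08 F [ 0.5  0.1 -0.2]
world d [ 0.0001  0.0004 -0.0057] tool d [0.0002 0.0057 0.0004] heading x 2.59 q6 -0.477299451877557
yaw 2.6 rotvec deg [-0.02 -0.01 -0.08]
yaw 182.6 rotvec deg [ 1.3000e-01  1.7999e+02 -4.0000e-02]
```

View pics/w15.png

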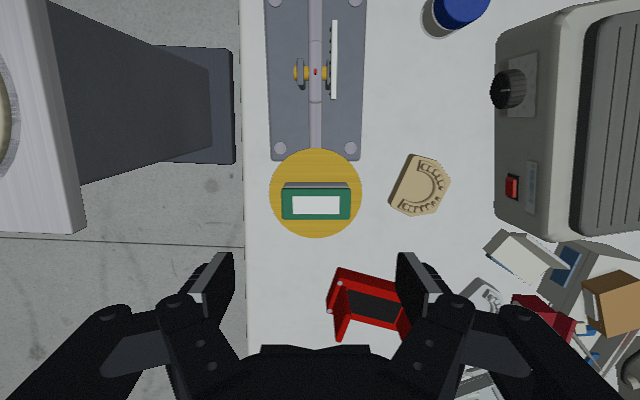

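View pics/t15.png

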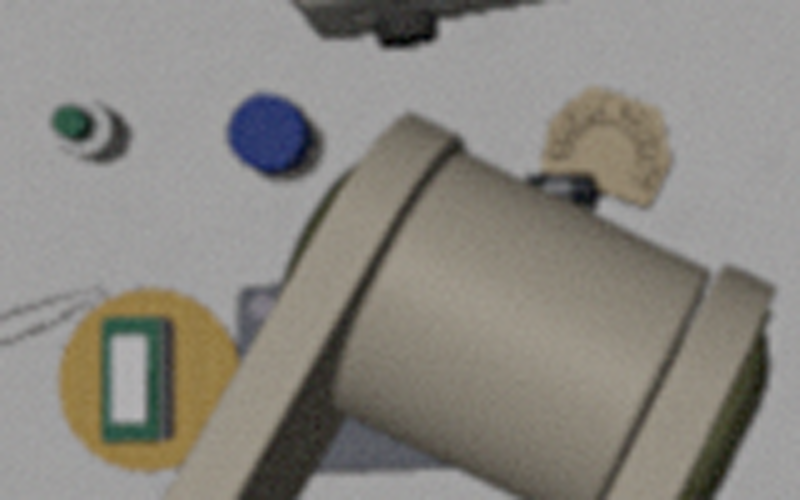

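View pics/s15.png

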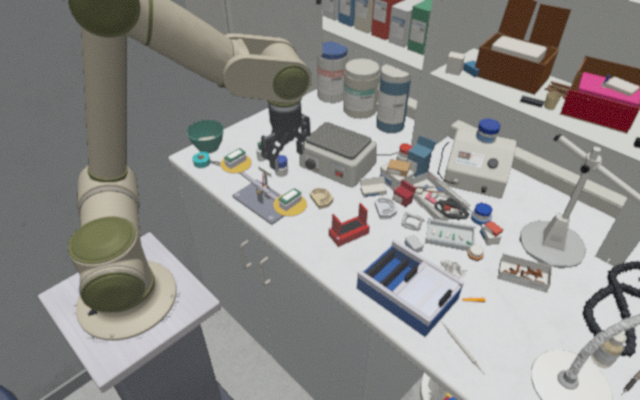

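Run:
```python
from m import *
def fit(c,z,box):
    h=cv2.cvtColor(c["pixels"],cv2.COLOR_RGB2HSV)
    m=((h[...,0]>12)&(h[...,0]<30)&(h[...,1]>110)).astype(np.uint8);k=np.zeros_like(m);x0,y0,x1,y1=box;k[y0:y1,x0:x1]=m[y0:y1,x0:x1]
    ct=cv2.convexHull(max(cv2.findContours(k,cv2.RETR_EXTERNAL,cv2.CHAIN_APPROX_NONE)[0],key=len))[:,0]
    w=np.array([ray(c,q.astype(float),z)[:2] for q in ct])
    A=np.c_[2*w,np.ones(len(w))];s=np.linalg.lstsq(A,(w**2).sum(1),rcond=None)[0];return s[:2].round(4),np.sqrt(s[2]+s[:2]@s[:2]).round(4)
c=cap("wrist")
for z in(.064,.075,.086):print("R wrist",z,fit(c,z,(255,140,380,245)))
s=cap("scene")
for z in(.064,.075,.086):print("L scene",z,fit(s,z,(210,140,255,180)),"R scene",fit(s,z,(270,185,312,220)))
t=cap("top")
for z in(.064,.075,.086):print("L top",z,fit(t,z,(185,210,227,260)))
```

```text
R wrist 0.064 (array([ 0.4471, -0.0767]), np.float64(0.0444))
R wrist 0.075 (array([ 0.4469, -0.0737]), np.float64(0.0426))
R wrist 0.086 (array([ 0.4467, -0.0708]), np.float64(0.0408))
L scene 0.064 (array([0.4508, 0.1679]), np.float64(0.042)) R scene (array([ 0.4454, -0.0746]), np.float64(0.0417))
L scene 0.075 (array([0.4431, 0.1556]), np.float64(0.0414)) R scene (array([ 0.4378, -0.0838]), np.float64(0.0412))
L scene 0.086 (array([0.4354, 0.1434]), np.float64(0.0409)) R scene (array([ 0.4301, -0.093 ]), np.float64(0.0407))
L top 0.064 (array([0.4373, 0.1494]), np.float64(0.0427))
L top 0.075 (array([0.4372, 0.1462]), np.float64(0.0422))
L top 0.086 (array([0.4371, 0.1429]), np.float64(0.0417))
```

```bash
python3 -m crank '[[0.06,[0,0,0],[0,7.1,0]],[0.06,[0,0,0],[0,7.1,0]],[0.06,[0,0,0],[0,7.1,0]],[0.06,[0,0,0],[0,7.1,0]],[0.06,[0,0,0],[0,7.1,0]],[0.06,[0,0,0],[0,7.1,0]],[0.06,[0,0,0],[0,7.1,0]],[0.06,[0,0,0],[0,7.1,0]],[0.06,[0,0,0],[0,7.1,0]],[0.06,[0,0,0],[0,7.1,0]]]' 40
python3 - <<'E'
from h import *
to([.4471,-.0768,.14],-87.4)
E
```

```text
clock: 25.72
position: [0.4419, -0.0748, 0.1804]
tcp_rot: [-0.58, 0.584, -0.413, 0.391]
force: [0.1, -0.2, 0.4]
finger_gap: 0.06
clock 25.72 pos [ 0.4419 -0.0748  0.1804] gap 0.06 F [ 0.1 -0.2  0.4]
world d [ 0.0052 -0.002  -0.0404] tool d [0.0046 0.0402 0.0051] heading x -69.24 q6 0.7755940077615794
yaw -87.4 rotvec deg [ 1.49 18.17 -1.08]
yaw 92.6 rotvec deg [  -1.54 -161.81   -2.12]
```

```bash
python3 -m crank '[[0.06,[0.001,0,0.001],[0.5,6,-0.4]],[0.06,[0.001,0,0.001],[0.5,6,-0.4]],[0.06,[0.001,0,0.001],[0.5,6,-0.3]],[0.06,[0,0.010,0],[0,0,0]],[0.06,[0,0.012,0],[0,0,0]],[0.06,[0,0.010,0],[0,0,0]],[0.06,[0,0,0],[0,0,0]],[0.06,[0,0,0],[0,0,0]],[0.06,[0,0,0],[0,0,0]],[0.06,[0,0,0],[0,0,0]]]' 40
python3 - <<'E'
from tins import *
c=cap("wrist","w16");lids(c,.096,(240,120,400,330),100)
t=cap("top");lids(t,.096,(280,205,320,260),30)
to([.4471,-.0768,.070],-87.4)
E
```

```text
clock: 26.55
position: [0.4429, -0.076, 0.1398]
tcp_rot: [-0.504, 0.508, -0.499, 0.489]
force: [-0.2, -0.8, -0.6]
finger_gap: 0.0597
label [344.6 175.9] 8787 [ 0.4784 -0.0936] [ 0.4641 -0.0783] [0.0966 0.1102] 1.4
label [317.5 219.6] 1343 [ 0.4481 -0.077 ] [ 0.4472 -0.0769] [0.0401 0.0158] 2.2
green [317.3 214.5] 1933 [ 0.4518 -0.0768] [ 0.4485 -0.0769] [0.06   0.0264] 2.7
label [312.5 208. ] 110 [ 0.5073 -0.1084] [ 0.5036 -0.1012] [0.0218 0.0459] 1.0
label [294.5 230.8] 267 [ 0.4516 -0.0664] [ 0.4523 -0.0636] [0.0853 0.0238] 63.8
clock 26.65 pos [ 0.443  -0.076   0.1399] gap 0.0599 F [-0.3 -1.  -0.1]
world d [ 0.0041 -0.0008 -0.0699] tool d [0.0013 0.0699 0.0049] heading x -88.64 q6 1.1128017793686673
yaw -87.4 rotvec deg [ 0.69 -1.24 -0.33]
yaw 92.6 rotvec deg [  0.52 178.76   1.07]
```

View pics/w16.png

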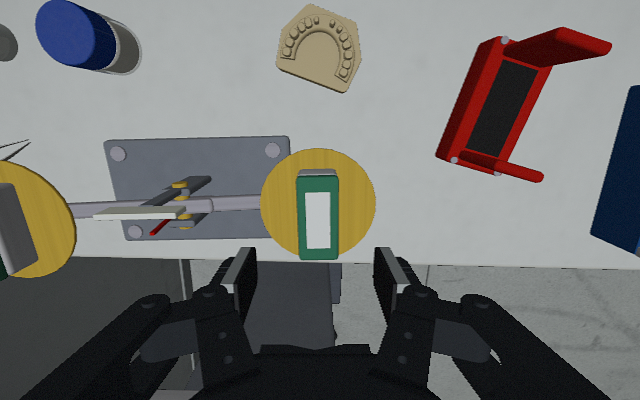

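```bash
python3 -m crank '[[0.06,[0.001,0,0.004],[0.7,-1.1,-0.3]],[0.06,[0,0,0],[0,0,0]],[0.06,[0,0.010,0],[0,0,0]],[0.06,[0,0.012,0],[0,0,0]],[0.06,[0,0.008,0],[0,0,0]],[0.06,[0,0,0],[0,0,0]],[0.06,[0,0,0],[0,0,0]],[0.06,[0,0,0],[0,0,0]],[0.06,[0,0,0],[0,0,0]],[0.06,[0,0,0],[0,0,0]]]' 40
python3 - <<'E'
from tins import *
to([.4474,-.0769,.070],-87.4)
E
```

```text
clock: 27.48
position: [0.4495, -0.0778, 0.1118]
tcp_rot: [0.513, -0.51, 0.485, -0.491]
force: [0.1, -0.7, 0.7]
finger_gap: 0.06
clock 27.48 pos [ 0.4495 -0.0778  0.1118] gap 0.06 F [ 0.1 -0.7  0.7]
world d [-0.0021  0.0009 -0.0418] tool d [-0.0011  0.0418 -0.0024] heading x -87.34 q6 1.0916092680137088
yaw -87.4 rotvec deg [-0.46  0.06  0.19]
yaw 92.6 rotvec deg [   0.3  -179.94    0.73]
```

```bash
python3 -m crank '[[0.055,[-0.0008,0.008,-0.002],[-0.4,0,0.2]],[0.055,[0,0.010,0],[0,0,0]],[0.055,[0,0.009,0],[0,0,0]],[0.055,[0,0.006,0],[0,0,0]],[0.055,[0,0.004,0],[0,0,0]],[0.055,[0,0.001,0],[0,0,0]],[0.055,[0,0,0],[0,0,0]],[0.055,[0,0,0],[0,0,0]],[0.055,[0,0,0],[0,0,0]],[0.055,[0,0,0],[0,0,0]]]' 30
python3 - <<'E'
from tins import *
to([.4474,-.0769,.070],-87.4)
cap("wrist","w17")
E
```

```text
clock: 28.32
position: [0.4479, -0.0773, 0.0722]
tcp_rot: [0.512, -0.511, 0.487, -0.489]
force: [-1.1, -1.0, 0.6]
finger_gap: 0.0553
clock 28.32 pos [ 0.4479 -0.0773  0.0722] gap 0.0553 F [-1.1 -1.   0.6]
world d [-0.0005  0.0004 -0.0022] tool d [-0.0004  0.0022 -0.0005] heading x -87.33 q6 1.091042032163229
yaw -87.4 rotvec deg [-0.14  0.07  0.04]
yaw 92.6 rotvec deg [ 6.0000e-02 -1.7993e+02  2.3000e-01]
```

View pics/w17.png

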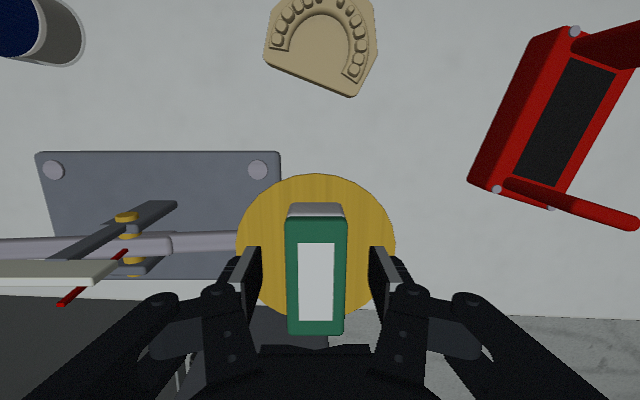

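```bash
python3 -m crank '[[0.045,[0,0.001,0],[0,0,0]],[0.02,[0,0,0],[0,0,0]],[0.02,[0,0,0],[0,0,0]],[0.02,[0,0,0],[0,0,0]],[0.02,[0,0,0],[0,0,0]],[0.02,[0,0,0],[0,0,0]],[0.02,[0,-0.002,0],[0,0,0]],[0.02,[0,-0.004,0],[0,0,0]],[0.02,[0,-0.004,0],[0,0,0]],[0.02,[0,-0.004,0],[0,0,0]]]' 40
python3 - <<'E'
from tins import *
to([.4474,-.0769,.070],-87.4)
cap("wrist","w18")
E
```

```text
clock: 29.2
position: [0.4478, -0.0774, 0.0862]
tcp_rot: [0.512, -0.511, 0.487, -0.489]
force: [-0.3, 0.5, -1.1]
finger_gap: 0.0274
clock 29.2 pos [ 0.4478 -0.0774  0.0862] gap 0.0274 F [-0.3  0.5 -1.1]
world d [-0.0004  0.0005 -0.0162] tool d [-0.0005  0.0162 -0.0005] heading x -87.33 q6 1.0910592668645698
yaw -87.4 rotvec deg [-0.15  0.07  0.05]
yaw 92.6 rotvec deg [ 7.0000e-02 -1.7993e+02  2.3000e-01]
```

View pics/w18.png

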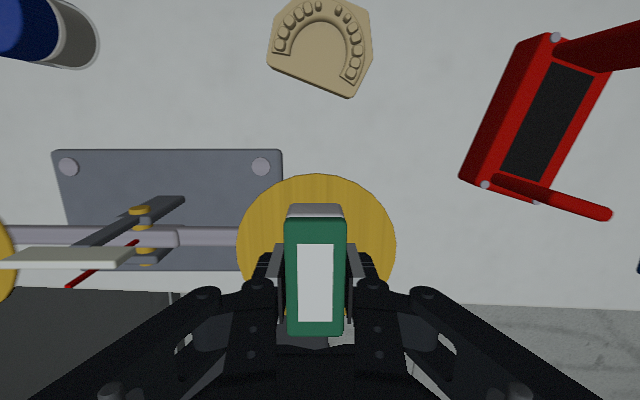

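```bash
python3 -m crank '[[0.02,[0,-0.004,0],[0,0,0]],[0.02,[0,-0.004,0],[0,0,0]],[0.02,[0,-0.006,0],[0,0,0]],[0.02,[0,-0.015,0],[0,0,0]],[0.02,[0,-0.025,0],[0,0,0]],[0.02,[0,-0.025,0],[0,0,0]],[0.02,[0,-0.01,0],[0,0,0]],[0.02,[0,0,0],[0,0,0]],[0.02,[0,0,0],[0,0,0]],[0.02,[0,0,0],[0,0,0]]]' 40
python3 - <<'E'
from m import *
to([.5226,-.2223,.17],-105)
c=cap("wrist","w19")
g=lambda u,v,z:print((u,v),ray(c,(u,v),z).round(4))
V=cv2.cvtColor(c["pixels"],cv2.COLOR_RGB2HSV)[...,2]
for b in blob(c,V<50,.030,(400,60,640,240),100):print(*b)
E
```

```text
clock: 30.08
position: [0.4462, -0.0765, 0.182]
tcp_rot: [0.512, -0.511, 0.488, -0.488]
force: [-1.4, 0.6, -2.4]
finger_gap: 0.0273
clock 30.08 pos [ 0.4462 -0.0765  0.182 ] gap 0.0273 F [-1.4  0.6 -2.4]
world d [ 0.0764 -0.1458 -0.012 ] tool d [0.1493 0.012  0.0695] heading x -87.31 q6 1.0911360611607115
yaw -105 rotvec deg [-6.000e-02  1.769e+01 -1.000e-02]
yaw 75 rotvec deg [-2.0000e-02 -1.6231e+02  8.0000e-02]
[472.1 118.2] 2312 [ 0.5233 -0.2233] [ 0.5217 -0.223 ] [0.0293 0.0698] 75.7
[583.8 173.5] 2414 [ 0.4754 -0.3467] [ 0.4743 -0.3478] [0.1408 0.0388] 2.7
[611.9 173.6] 150 [ 0.4766 -0.3751] [ 0.4733 -0.3752] [0.1292 0.0015] 2.9
[625.5 185.4] 2945 [ 0.4653 -0.3931] [ 0.4696 -0.3844] [0.1352 0.0396] 20.1
```

View pics/w19.png

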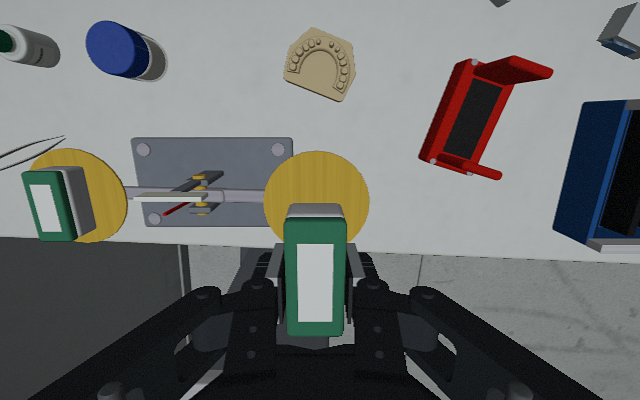

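```bash
python3 -m crank '[[0.02,[0.012,0,0.006],[0,0,0]],[0.02,[0.025,0,0.0115],[0,0,0]],[0.02,[0.030,0,0.014],[0,0,0]],[0.02,[0.030,0,0.014],[0,0,0]],[0.02,[0.027,0,0.012],[0,0,0]],[0.02,[0.015,0,0.007],[0,0,0]],[0.02,[0,0,0],[0,5.5,0]],[0.02,[0,0,0],[0,5.5,0]],[0.02,[0,0,0],[0,5,0]],[0.02,[0,0,0],[0,0,0]]]' 40
python3 - <<'E'
from m import *
to([.5226,-.2223,.17],-104.5)
E
```

```text
clock: 30.97
position: [0.519, -0.2247, 0.1692]
tcp_rot: [0.433, -0.437, 0.563, -0.552]
force: [-0.0, 0.9, -2.1]
finger_gap: 0.0271
clock 30.97 pos [ 0.519  -0.2247  0.1692] gap 0.0271 F [-0.   0.9 -2.1]
world d [0.0036 0.0024 0.0008] tool d [-0.0032 -0.0008  0.0029] heading x -104.06 q6 1.1991790087197443
yaw -104.5 rotvec deg [ 0.97  0.44 -0.3 ]
yaw 75.5 rotvec deg [  -0.47 -179.55   -1.51]
```

```bash
python3 -m crank '[[0.02,[-0.003,0,0.003],[0.9,0.4,-0.3]],[0.02,[0,0,0],[0,0,0]],[0.02,[0,0,0],[0,0,0]],[0.02,[0,0,0],[0,0,0]],[0.02,[0,0,0],[0,0,0]],[0.02,[0,0,0],[0,0,0]],[0.02,[0,0,0],[0,0,0]],[0.02,[0,0,0],[0,0,0]],[0.02,[0,0,0],[0,0,0]],[0.02,[0,0,0],[0,0,0]]]' 40
python3 - <<'E'
from m import *
to([.5226,-.2223,.17],-104.5)
c=cap("wrist","w20")
t=cap("top");cv2.imwrite("pics/t20.png",cv2.resize(t["pixels"][170:240,320:400,::-1],None,fx=8,fy=8,interpolation=cv2.INTER_CUBIC))
E
```

```text
clock: 31.8
position: [0.5228, -0.2227, 0.1672]
tcp_rot: [0.436, -0.436, 0.557, -0.556]
force: [1.0, -1.0, -2.4]
finger_gap: 0.0273
clock 31.8 pos [ 0.5228 -0.2227  0.1672] gap 0.0273 F [ 1.  -1.  -2.4]
world d [-0.0002  0.0004  0.0028] tool d [-0.0003 -0.0028 -0.0003] heading x -103.86 q6 1.2022293697897248
yaw -104.5 rotvec deg [ 0.14  0.64 -0.02]
yaw 75.5 rotvec deg [-3.0000e-02 -1.7936e+02 -2.2000e-01]
```

View pics/w20.png

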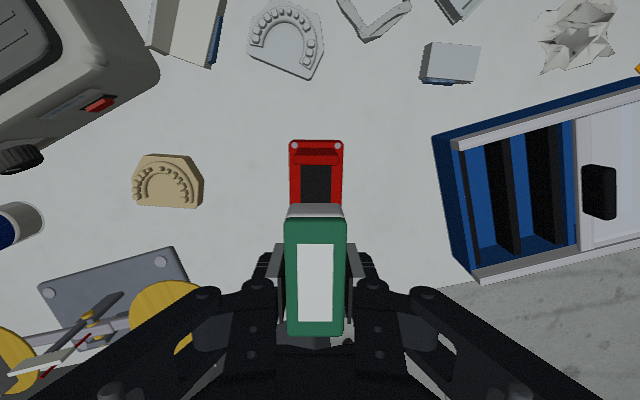

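Run:
```python
from m import *
c=cap("wrist")
h=cv2.cvtColor(c["pixels"],cv2.COLOR_RGB2HSV);H,S,V=h[...,0],h[...,1],h[...,2]
M,x,o=axes()
print("tcp",x.round(4))
for nm,m in(("label",(S<40)&(V>140)),("green",(H>65)&(H<95)&(S>70))):
    for b in blob(c,m,.192,(280,205,352,340),500):
        print(nm,*b); 
        for k in (2,3): print("  tool frame", (M.T@(np.r_[b[k],.192]-x)).round(4))
# red
p=c["pixels"].astype(int)
z=cv2.resize(c["pixels"][125:225,270:365,::-1],None,fx=6,fy=6,interpolation=cv2.INTER_CUBIC);cv2.imwrite("pics/w21.png",z)
```

```text
tcp [ 0.5228 -0.2227  0.1672]
label [314.6 281.5] 2721 [ 0.5234 -0.2224] [ 0.522  -0.2221] [0.0161 0.0398] 76.3
  tool frame [-0.0004 -0.0248  0.0004]
  tool frame [-0.0004 -0.0248 -0.001 ]
green [314.8 271.2] 4416 [ 0.5284 -0.2238] [ 0.5239 -0.2226] [0.0282 0.0608] 76.2
  tool frame [-0.0003 -0.0248  0.0056]
  tool frame [-0.0004 -0.0248  0.001 ]
```

View pics/w21.png

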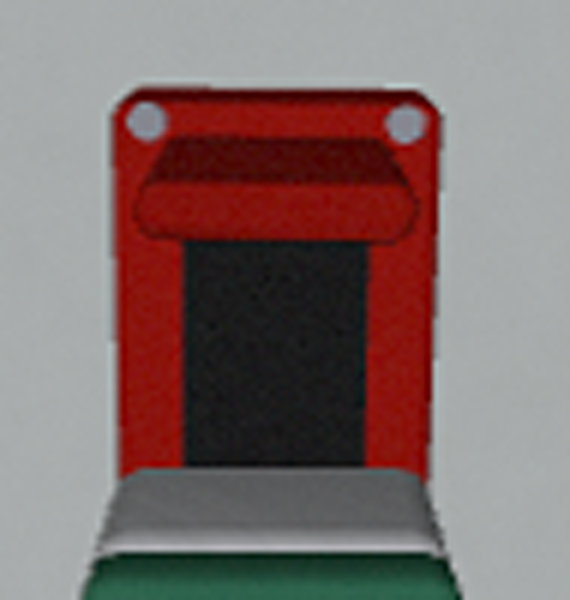

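View pics/t20.png

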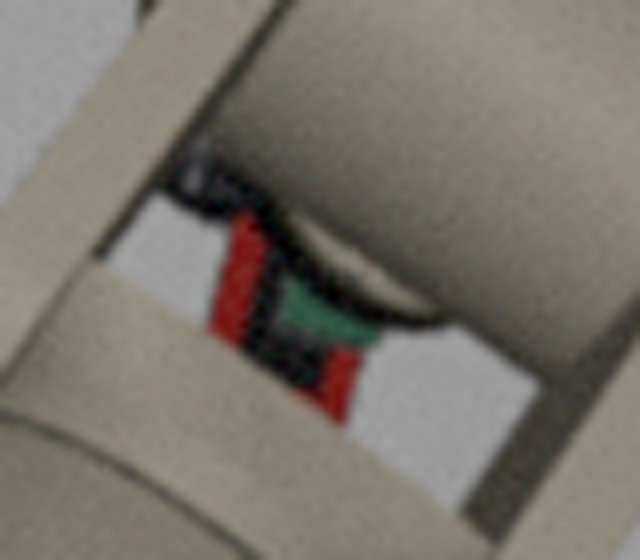

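Run:
```python
from m import *
c=cap("wrist")
f=lambda u,v:(270+u/6-.4,125+v/6-.4)
e=np.array([np.cos(np.radians(-14.5)),np.sin(np.radians(-14.5)),0]);n=np.array([-e[1],e[0],0])
M,x,o=axes()
for nm,u,v,z in(("far L",112,92,.03),("far R",440,92,.03),("far mid",276,92,.03),("in L",150,242,.085),("in R",400,242,.085),("in mid",276,242,.085),("side L",118,440,.03),("side R",432,440,.03),("rub L",185,440,.03),("rub R",366,440,.03),("rubtopL",185,245,.03),("rubtopR",368,245,.03)):
    p=ray(c,f(u,v),z);d=p-x;print(nm,p.round(4),"along",(d@e).round(4),"lat",(d@n).round(4))
```

```text
far L [ 0.5775 -0.2104  0.03  ] along 0.0499 lat 0.0256
far R [ 0.5654 -0.2597  0.03  ] along 0.0505 lat -0.0251
far mid [ 0.5715 -0.235   0.03  ] along 0.0502 lat 0.0002
in L [ 0.5615 -0.2159  0.085 ] along 0.0358 lat 0.0162
in R [ 0.5539 -0.2469  0.085 ] along 0.0362 lat -0.0156
in mid [ 0.5577 -0.2315  0.085 ] along 0.036 lat 0.0002
side L [ 0.5233 -0.1966  0.03  ] along -0.006 lat 0.0254
side R [ 0.511  -0.2465  0.03  ] along -0.0054 lat -0.026
rub L [ 0.5207 -0.2072  0.03  ] along -0.0059 lat 0.0144
rub R [ 0.5136 -0.236   0.03  ] along -0.0055 lat -0.0152
rubtopL [ 0.5518 -0.2153  0.03  ] along 0.0262 lat 0.0144
rubtopR [ 0.5449 -0.2435  0.03  ] along 0.0266 lat -0.0146
```

```bash
python3 -m crank '[[0.02,[0,0.01,0],[0.1,0.2,0]],[0.02,[0,0.015,0],[0,0,0]],[0.02,[0,0.015,0],[0,0,0]],[0.02,[0,0.015,0],[0,0,0]],[0.02,[0,0.010,0],[0,0,0]],[0.02,[0,0,0],[0,0,0]],[0.02,[0,0,0],[0,0,0]],[0.02,[0,0,0],[0,0,0]],[0.02,[0,0,0],[0,0,0]],[0.02,[0,0,0],[0,0,0]]]' 40
python3 - <<'E'
from m import *
to([.5224,-.2225,.037],-104.1)
E
```

```text
clock: 32.83
position: [0.5242, -0.2237, 0.1025]
tcp_rot: [-0.436, 0.434, -0.556, 0.559]
force: [0.1, 0.0, -2.3]
finger_gap: 0.0269
clock 32.83 pos [ 0.5242 -0.2237  0.1025] gap 0.0269 F [ 0.1  0.  -2.3]
world d [-0.0018  0.0012 -0.0655] tool d [-0.0008  0.0655 -0.0023] heading x -104.08 q6 1.2053705079751944
yaw -104.1 rotvec deg [-0.27  0.02  0.1 ]
yaw 75.9 rotvec deg [ 1.5000e-01 -1.7998e+02  4.3000e-01]
```

```bash
python3 -m crank '[[0.02,[-0.0005,0,-0.0025],[-0.2,0,0.1]],[0.02,[0,0.006,0],[0,0,0]],[0.02,[0,0.010,0],[0,0,0]],[0.02,[0,0.010,0],[0,0,0]],[0.02,[0,0.010,0],[0,0,0]],[0.02,[0,0.006,0],[0,0,0]],[0.02,[0,0.002,0],[0,0,0]],[0.02,[0,0,0],[0,0,0]],[0.02,[0,0,0],[0,0,0]],[0.02,[0,0,0],[0,0,0]]]' 40
python3 - <<'E'
from m import *
to([.5224,-.2225,.037],-104.1)
cap("wrist","w22")
E
```

```text
clock: 33.67
position: [0.522, -0.2227, 0.0553]
tcp_rot: [-0.435, 0.434, -0.557, 0.558]
force: [1.0, -0.6, -1.6]
finger_gap: 0.0269
clock 33.67 pos [ 0.522  -0.2227  0.0553] gap 0.0269 F [ 1.  -0.6 -1.6]
world d [ 0.0004  0.0002 -0.0183] tool d [-0.0003  0.0183  0.0003] heading x -104.07 q6 1.2040276379496047
yaw -104.1 rotvec deg [-0.17  0.03  0.03]
yaw 75.9 rotvec deg [ 5.0000e-02 -1.7997e+02  2.7000e-01]
```

View pics/w22.png

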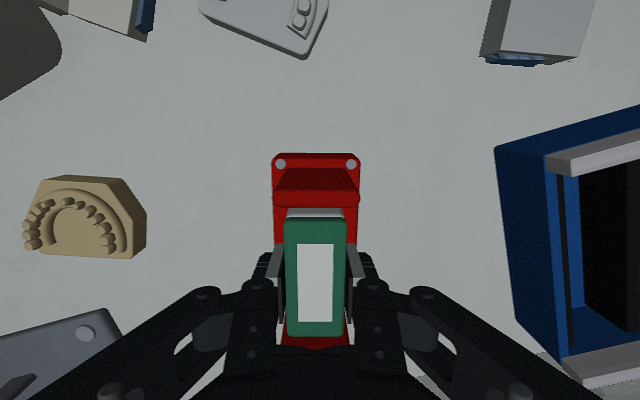

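```bash
python3 -m crank '[[0.02,[0,0.004,0],[0,0,0]],[0.02,[0,0.004,0],[0,0,0]],[0.02,[0,0.003,0],[0,0,0]],[0.02,[0,0.002,0],[0,0,0]],[0.02,[0,0.001,0],[0,0,0]],[0.02,[0,0,0],[0,0,0]],[0.02,[0,0,0],[0,0,0]],[0.02,[0,0,0],[0,0,0]],[0.02,[0,0,0],[0,0,0]],[0.02,[0,0,0],[0,0,0]]]' 40
python3 - <<'E'
from m import *
to([.5224,-.2225,.037],-104.1)
E
```

```text
clock: 34.55
position: [0.5227, -0.2231, 0.041]
tcp_rot: [-0.436, 0.434, -0.556, 0.559]
force: [0.4, 0.3, -2.6]
finger_gap: 0.027
clock 34.55 pos [ 0.5227 -0.2231  0.041 ] gap 0.027 F [ 0.4  0.3 -2.6]
world d [-0.0003  0.0006 -0.004 ] tool d [-0.0006  0.004  -0.0004] heading x -104.07 q6 1.2040519009883952
yaw -104.1 rotvec deg [-0.32  0.03  0.09]
yaw 75.9 rotvec deg [ 1.4000e-01 -1.7997e+02  5.0000e-01]
```

```bash
python3 -m crank '[[0.02,[0,0.0015,0],[-0.2,0,0]],[0.02,[0,0.001,0],[0,0,0]],[0.02,[0,0.001,0],[0,0,0]],[0.02,[0,0,0],[0,0,0]],[0.02,[0,0,0],[0,0,0]],[0.02,[0,0,0],[0,0,0]],[0.02,[0,0,0],[0,0,0]],[0.02,[0,0,0],[0,0,0]],[0.02,[0,0,0],[0,0,0]],[0.02,[0,0,0],[0,0,0]]]' 40
python3 - <<'E'
from m import *
to([.5224,-.2225,.037],-104.1)
E
```

```text
clock: 35.38
position: [0.5229, -0.2233, 0.0379]
tcp_rot: [-0.435, 0.435, -0.556, 0.559]
force: [-0.4, 0.5, 0.0]
finger_gap: 0.0271
clock 35.38 pos [ 0.5229 -0.2233  0.0379] gap 0.0271 F [-0.4  0.5  0. ]
world d [-0.0005  0.0008 -0.0009] tool d [-0.0006  0.0009 -0.0007] heading x -104.07 q6 1.2055372200441865
yaw -104.1 rotvec deg [-0.16  0.03  0.11]
yaw 75.9 rotvec deg [   0.18 -179.97    0.25]
```

```bash
python3 -m crank '[[0.029,[0,0,0],[0,0,0]],[0.032,[0,0,0],[0,0,0]],[0.04,[0,0,0],[0,0,0]],[0.05,[0,0,0],[0,0,0]],[0.05,[0,0,0],[0,0,0]],[0.05,[0,-0.01,0],[0,0,0]],[0.05,[0,-0.02,0],[0,0,0]],[0.05,[0,-0.03,0],[0,0,0]],[0.05,[0,-0.035,0],[0,0,0]],[0.05,[0,-0.02,0],[0,0,0]]]' 20
python3 - <<'E'
from tins import *
to([.40,-.30,.25])
cap("wrist","w23")
E
```

```text
clock: 36.22
position: [0.5211, -0.222, 0.1557]
tcp_rot: [0.434, -0.436, 0.559, -0.556]
force: [-0.2, -0.4, 0.2]
finger_gap: 0.0498
clock 36.22 pos [ 0.5211 -0.222   0.1557] gap 0.0498 F [-0.2 -0.4  0.2]
world d [-0.1211 -0.078   0.0943] tool d [ 0.105  -0.0939 -0.099 ] heading x -104.08 q6 1.205448653669447
```

View pics/w23.png

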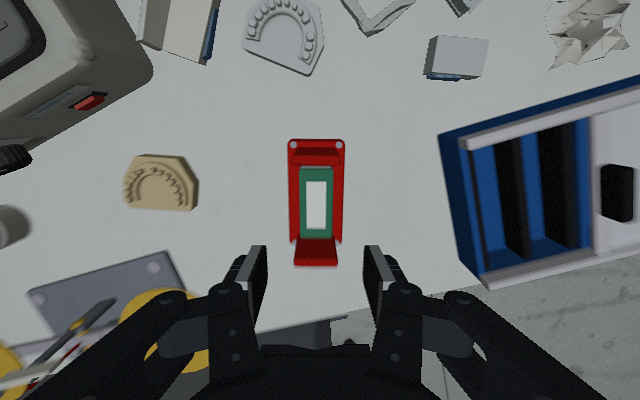

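Tin sits in the cradle at (316,203). Raise out of the way and check everything.

```bash
python3 -m crank '[[0.05,[0.02,-0.03,-0.02],[0,0,0]],[0.05,[0.02,-0.03,-0.03],[0,0,0]],[0.05,[0.03,-0.02,-0.03],[0,0,0]],[0.05,[0.03,0,-0.03],[0,0,0]],[0.05,[0.03,0,-0.03],[0,0,0]],[0.05,[0.03,0,-0.02],[0,0,0]],[0.05,[0.02,0,-0.01],[0,0,0]],[0.05,[0,0,0],[0,0,0]],[0.05,[0,0,0],[0,0,0]],[0.05,[0,0,0],[0,0,0]]]' 20
python3 - <<'E'
from tins import *
to([.40,-.30,.25])
t=cap("top");cv2.imwrite("pics/t24.png",cv2.resize(t["pixels"][160:260,180:440,::-1],None,fx=3,fy=3,interpolation=cv2.INTER_CUBIC))
s=cap("scene","s24")
print("left pan, down: lid z .096");lids(t,.096,(195,215,228,258),40)
print("cradle lid z .062");lids(t,.062,(340,185,375,228),40)
h=cv2.cvtColor(t["pixels"],cv2.COLOR_RGB2HSV);H,S,V=h[...,0],h[...,1],h[...,2]
for b in blob(t,(H>105)&(H<125)&(S>120),.058,(220,170,250,205),20):print("jar",*b)
for b in blob(t,(H>60)&(H<95)&(S>90),.062,(185,175,210,205),10):print("bottle",*b)
for b in blob(t,(H>12)&(H<28)&(S>60),.032,(285,170,320,208),50):print("plaster",*b)
E
```

```text
clock: 37.1
position: [0.3163, -0.3538, 0.2424]
tcp_rot: [-0.435, 0.437, -0.552, 0.562]
force: [0.9, -0.9, -0.0]
finger_gap: 0.05
clock 37.1 pos [ 0.3163 -0.3538  0.2424] gap 0.05 F [ 0.9 -0.9 -0. ]
world d [0.0837 0.0538 0.0076] tool d [-0.0722 -0.0077  0.0684] heading x -103.91 q6 0.7217087254491018
left pan, down: lid z .096
label [210.1 218.2] 171 [0.4781 0.139 ] [0.4692 0.1363] [0.0363 0.078 ] 2.9
label [208.  235.5] 109 [0.4365 0.1422] [0.4364 0.1421] [0.0364 0.0146] 2.7
label [209.4 253.6] 211 [0.3933 0.1368] [0.402  0.1333] [0.0334 0.0782] 1.2
green [209.9 236.4] 73 [0.4343 0.1374] [0.4365 0.1397] [0.055  0.0242] 2.8
cradle lid z .062
label [344.  203.5] 313 [ 0.523  -0.1862] [ 0.5171 -0.1969] [0.1054 0.0421] 1.1
label [370.3 210.1] 312 [ 0.5074 -0.2516] [ 0.5179 -0.246 ] [0.1056 0.0297] 0.2
label [358.5 204. ] 96 [ 0.5222 -0.2222] [ 0.5225 -0.2224] [0.0156 0.039 ] 76.5
green [356.5 205.4] 88 [ 0.5186 -0.2173] [ 0.5205 -0.2207] [0.0254 0.0586] 76.6
jar [233.6 186.5] 171 [0.5619 0.094 ] [0.562  0.0936] [0.0387 0.0337] 57.5
bottle [194.  184.1] 26 [0.5659 0.1943] [0.5661 0.1942] [0.0147 0.0107] 47.0
plaster [301.4 188.7] 270 [ 0.5626 -0.0773] [ 0.5632 -0.0774] [0.0593 0.0463] 72.8
```

View pics/t24.png

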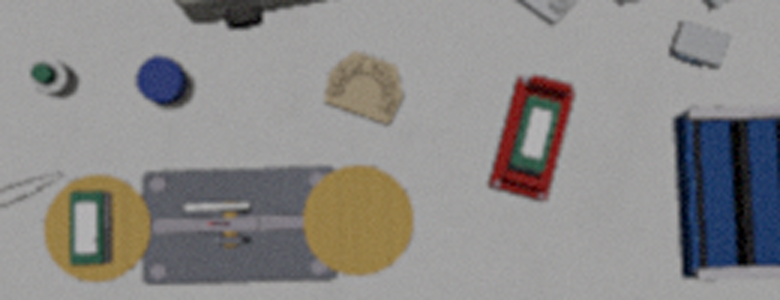

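View pics/s24.png

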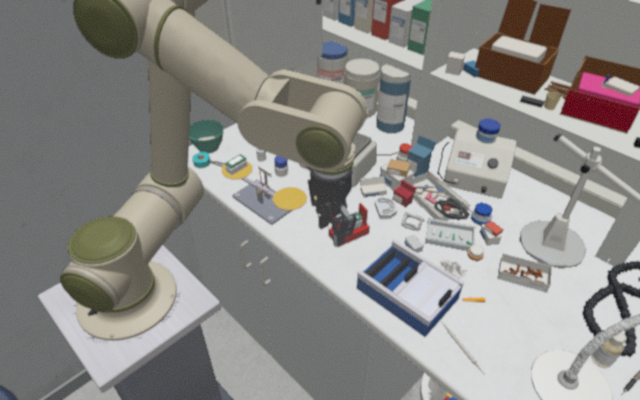

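Run:
```python
from cell import job
print(job.hand_in())
```

```text
the job is handed in; nothing more can be done
None
```

The job is done and handed in at about 37 s of the 72 s allowed. The heavier tin lies in the red cradle and the lighter one is still on the left pan.

- **Cover:** I slid the left cover to its stop, about 92 mm by the gripper's travel. I did not measure the cover again afterwards, but the pictures show both bays bare.
- **Weighing:** the tin from the left bay went on the left pan and the other tin on the right pan, then I let go. The beam tipped right: the pans stood at about 86 mm (left) and 64 mm (right). The top, scene and wrist views agreed, so the right-pan tin is the heavier.
- **Heavier tin:** I gripped it again across its width and lowered it until the wrist force showed contact, then released it. It lies upright in the cradle, centred to about 1 mm at (0.522, -0.222), with its long side within about 1° of the cradle's length.
- **Lighter tin:** it lies upright and centred on the left pan.
- **Bystanders:** the jar, plaster model and dropper bottle measured within 1 mm of their first positions.
- **Robot:** it is standing clear of everything.

One early measurement disagreed: the top and wrist cameras put the cover handle 3 to 4 mm apart. I used the closer wrist view, and the grip on the handle held. No other check failed.

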